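Lock the polished pieces away for the night

ROBOT

A 6-joint arm with a two-finger parallel gripper is mounted at the origin on the work surface. World frame = base frame: x ahead of the robot, y to its left, z up, the work surface at z = 0. Lengths are in m, angles in rad, forces in N, time in s.
With the tool pointing down it reaches from about 0.3 to 0.75 m from the base axis. Payload 8.5 kg.
Tool frame: the origin (TCP) lies at the very end of the fingers, on their centre line; the grasp point (between the pads) lies 19 mm behind it; z points along the fingers, y is the line along which they close (so a half turn about z gives the same grasp; the last joint's range is limited). The gripper opens to 85 mm and grips with 20 to 120 N. Pads are 22 mm wide; open, the fingers measure 114 mm over their backs; the gripper's body (76 mm by 85 mm) begins 54 mm behind the grasp point. The pads swing forward as they close: fully open they stand 13 mm farther back than shut.
Start: joints at [-1.412, 0.381, 1.297, -0, 1.464, -0.215], TCP at [0.201, -0.512, 0.231] pointing down, gripper open.
Joint ranges: [-3.11, 3.11], [-0.89, 2.33], [0.22, 2.48], [-1.42, 4.56], [0.17, 2.85], [-2.88, 2.88]. Speed limits (rad/s): [2.39, 2.39, 3.14, 3.14, 3.14, 3.14].

INTERFACE

Orientations are given as [roll, pitch, yaw] about the fixed x, y, z axes, in that order (R = Rz(yaw) Ry(pitch) Rx(roll)).
In Python, from workcell import * gives the robot as it stands.
- The arm moves only by the tool play_rows, never from a script. Its argument "moves" is a list of rows, each an object of numbers: "dx", "dy", "dz": the shift along the tool's x, y, z as a fraction of full scale; "rx", "ry", "rz": the turn, a rotation vector about the tool's x, y, z as a fraction of full scale. A call has 1 to 10 rows; each row is the pose to reach, as a shift and turn from the pose commanded when the call began, along the tool's axes at that moment, turning the shorter way round; what a row does not reach only later rows make up. Full scale, the value 1, is 0.15 m for a shift and 180 degrees for a turn. A row lasts 1/10 s, in which the tool goes at most 50 mm and 8.59 degrees, less where a joint would pass 70% of its speed; a pose out of reach is approached as far as the arm can. A call with a number of a shift or a turn outside -1 to 1 is refused whole. A call with a gripper value outside its range is refused whole. "fingers" is the gripper command: -1 is fully open, 1 is shut, values between are in proportion, set as the call begins (left out, the last holds). The fingers move at their own pace and stop on an object; "grip_force" is the grip in N (left out, the last holds). Time passes only in rows, so rows that repeat a pose let the fingers close. It gives the time, the measured TCP pose, the force, the opening and the grip force at its end, in the units of the state.
- state(): the state, without advancing time (a new reading comes with each control period).
- capture(name): name is "side" or "top" or "wrist"; returns the picture (400x640x3 uint8, blue, green, red); there is no depth.
- get_calibration(name): a dict with "fx", "fy", "cx", "cy" (pixels), "view" (4x4, takes a point from world to camera coordinates). Camera axes: x right, y down, z forward; pixel columns grow to the right and rows downward; lengths in m; the calibration is good to about 2 mm. The wrist camera is an equidistant fisheye: a pixel r from the principal point sees the ray r / f radians off the axis. A picture is of the moment at which its call begins: read the wrist's pose just before it. get_calibration takes no time and is no camera call; for the wrist camera it gives the pose at the moment of the call.
- finish_job(): hands the job in; it is judged then, once.
The state is a dict: "time": time; "q": joint angles; "joint_vel": joint speeds; "joint_efforts": joint torques, N m; "eef_pos": TCP position; "tool_rot": TCP orientation; "ft_force": force on the tool from outside, world axes, zero at the start; "torque": the same for the moment, N m; "gripper_width": finger opening in m; "grip_force": force on a finger pad.
Only numpy, scipy, OpenCV 4.12 (cv2) and the standard library are available. Lean on these libraries where they do the work, as an engineer would, in place of code of your own. Each camera call takes 0.05 s, during which the arm holds its last target. There are 200 camera calls.

TASK

Slide the little flush switch in its slot to release the frosted glass door, slide the door fully open, and stand every pyx and acorn finial from the mat upright on the floor of the recess; then shut the door completely and slide the switch fully back to lock it. Handle the pieces gently: grip them lightly, set them down rather than let them drop, and do not force the switch. Leave everything else where it is.

Things in the scene. Friction and masses are not known exactly. Their poses are not given: they have to be found in the camera images.
- recess (a point): centre of the floor of the recess in the low walnut case (case 200 x 430 mm, fixed, 80 mm high at the lock panel, 76 mm at the other rims). The recess is 176 mm along x, 170 mm along y, floor 10 mm above the table, 56 mm of free height under the door. x, y are the case's axes (case turned up to 6 degrees), z up. The pocket into which the door slides lies on its -y side, the lock panel on its +y side; the case may stand left or right of the robot
- slot (a point): centre of the mouth of the narrow slot sunk in the top of the lock panel, level with the panel's top 80 mm above the table. The slot is 110 mm long along this point's x, 38 mm wide along y, 14 mm deep; the rest of the panel round it is flat
- lock_top (a point): centre of the top face of the little steel slide switch (14 mm along the slot, 22 mm across it, 12.5 mm high), which stands in the slot with its top flush with the panel. About 36 mm of slot lies free behind it at either end of its travel, enough for a fingertip (or both tips held shut) to be let down 10 mm into the slot beside it and push it along. Pushed by the fingers with more than 50 N it counts as forced
- lock (a joint): the slide switch: 0 = locked (end nearer the robot), 0.024 m = released (slid along the slot's +x, away from the robot). Needs about 2 N and stays where it is left. Locked, it bolts the closed door under the panel (which then still rattles by up to 9 mm); with the door more than 7 mm open it cannot be slid home
- door_handle (a point): centre of the top of the brass bar handle on the frosted glass sliding door. The bar is 60 mm along the case's x, 10 mm along y, and stands 28 mm above the glass (glass top 72.5 mm above the table, this point 100.5 mm). The door is 174 x 181 mm, the handle at its middle
- door (a joint): the sliding door: 0 = shut over the recess, 0.172 m = fully open, slid along the case's -y over the pocket. Needs about 2 N, stays where it is left
- pyx_a_mid (a point): a pewter pyx, a squat round box standing upright: body 64 mm across and 20 mm high, a thin neck 14 mm across above it, then a cylindrical knob 20 mm across from 28 to 52 mm above its underside, by which it is lifted. 0.15 to 0.31 kg. This point is on its axis, 26 mm above its underside; z points up along its axis. Soft pewter: the fingers' forces on it must never add up to 120 N (60 N a finger). May be absent
- pyx_b_mid (a point): the other pewter pyx, a squat round box standing upright: body 64 mm across and 20 mm high, a thin neck 14 mm across above it, then a cylindrical knob 20 mm across from 28 to 52 mm above its underside, by which it is lifted. 0.15 to 0.31 kg. This point is on its axis, 26 mm above its underside; z points up along its axis. Soft pewter: the fingers' forces on it must never add up to 120 N (60 N a finger). May be absent
- finial_a_mid (a point): a brass finial shaped like an acorn, standing upright on a round heavy foot 56 mm across and 8 mm high; stem 18 mm across; acorn 33 mm across from 18 to 38 mm above its underside, tapering above that to a tip at 52 mm. 0.18 to 0.37 kg. This point is on its axis, 26 mm above its underside; z points up along its axis. Freshly polished: the fingers' forces on it must never add up to 120 N (60 N a finger). May be absent
- finial_b_mid (a point): the other brass finial shaped like an acorn, standing upright on a round heavy foot 56 mm across and 8 mm high; stem 18 mm across; acorn 33 mm across from 18 to 38 mm above its underside, tapering above that to a tip at 52 mm. 0.18 to 0.37 kg. This point is on its axis, 26 mm above its underside; z points up along its axis. Freshly polished: the fingers' forces on it must never add up to 120 N (60 N a finger). May be absent
- pyx_a: the same pyx, point at the centre of its underside
- pyx_b: the other pyx, centre of its underside
- finial_a: the first finial, centre of its underside
- finial_b: the other finial, centre of its underside
- mat: dark green felt-faced polishing mat, 260 x 290 mm, 4 mm thick, fixed; the pieces stand on it at the start. Origin at the centre of its underside
- cross_base: small stepped ebony crucifix base on the mat, 50 mm square, 28 mm high; stays. Origin: centre of its underside
- polish_tin: plain steel polish tin on the mat, 52 mm across, 26 mm high; stays. Origin: centre of its underside
- collection_plate: brass collection plate, 190 mm across, beyond the case and mat; stays. Origin: centre of its underside
- stoup: bronze holy-water stoup, 124 mm across, 100 mm high, at the back; stays. Origin: centre of its underside
- candlestick: brass candlestick, 165 mm high, at the back; stays. Origin: centre of its underside
- brush: hand brush lying at the robot's right; stays. Origin: on its underside
There are look-alikes about, which are no part of the job. What is shaped like the pyx_a but green or red is not meant.

How it is judged:
By the outcome, as a careful person would: the job done as asked, in the order asked, and still so for the second after the job is handed in, with the robot touching nothing.
Of pyx_a, pyx_b, finial_a, finial_b only 2 to 4 are there at a start; the rules pass over those that are not, and their reading is None.
At some moment in a run one of pyx_a, pyx_b, finial_a, finial_b may be knocked a few centimetres aside while the robot is not near it.
It also fails if it takes over 210 s, if anything falls off the work surface, if the arm or the gripper's body presses on something with over 40 N, if the wrist force passes 120 N, or if a joint passes its speed limit or range.

## Working session

There is one attempt and no reset: what is moved stays moved. The work goes in short steps, Python scripts to look and compute and a tool call to move; the robot and the scene stay as the last step left them, time stands still between calls to the robot, and variables do not carry over. Pictures are saved under pics/ and viewed, at most 14 in all, crops included, and the job is handed in when it is done.

Besides the shell and the picture viewer there is one more tool, called as a command line: name --argument value ..., lists and objects as JSON in quotes. play_rows: Moves the arm, as the interface text tells. Shift numbers are shares of 0.15 m and turn numbers shares of 180 degrees, none past 1 either way. Its arguments: {"type":"object","properties":{"moves":{"type":"array"},"fingers":{"type":"number"},"grip_force":{"type":"number"}},"required":["moves"]}

```bash
ls; mkdir -p pics
python3 - <<'E'
from workcell import *
import cv2
print(state())
for n in("top","side"):
    cv2.imwrite(f"pics/{n}0.png",capture(n)); c=get_calibration(n); print(n,c)
E
```

```text
pics
{'time': 0.0, 'q': array([-1.41227367e+00,  3.81214862e-01,  1.29825559e+00, -1.96942098e-05,
        1.46357674e+00, -2.15295257e-01]), 'joint_vel': array([ 0.00104998, -0.00245659, -0.00014694,  0.00101081,  0.00031928,
       -0.00121238]), 'joint_efforts': array([-1.11669575e-03, -4.48457050e+01, -2.31281537e+01, -2.41410162e-04,
        4.74306406e-03,  3.25937822e-05]), 'eef_pos': array([ 0.2007942 , -0.5117308 ,  0.23070339]), 'tool_rot': array([-3.14016752e+00, -2.91614648e-04,  3.73819828e-01]), 'ft_force': array([ 0.04539516, -0.69906977,  0.0152745 ]), 'torque': array([ 0.01154489,  0.05150963, -0.0290165 ]), 'grip_force': 0.0, 'gripper_width': 0.08533125750042259}
top {'fx': 384.2950791709708, 'fy': 384.2950791709708, 'cx': 318.4009092166039, 'cy': 194.935819049815, 'view': array([[-0.0050711 , -0.99980019, -0.01933565, -0.06626238],
       [-0.9978691 ,  0.00631723, -0.06494116,  0.54719481],
       [ 0.06505033,  0.01896512, -0.99770175,  1.30701779],
       [ 0.        ,  0.        ,  0.        ,  1.        ]])}
side {'fx': 495.7442807401195, 'fy': 495.7442807401195, 'cx': 325.32043132088694, 'cy': 203.5919436499718, 'view': array([[ 0.992722  , -0.12035671,  0.00415733, -0.54575805],
       [-0.09010319, -0.76520463, -0.63745062,  0.0379454 ],
       [ 0.07990267,  0.63243667, -0.77047999,  1.36978815],
       [ 0.        ,  0.        ,  0.        ,  1.        ]])}
```

View pics/top0.png

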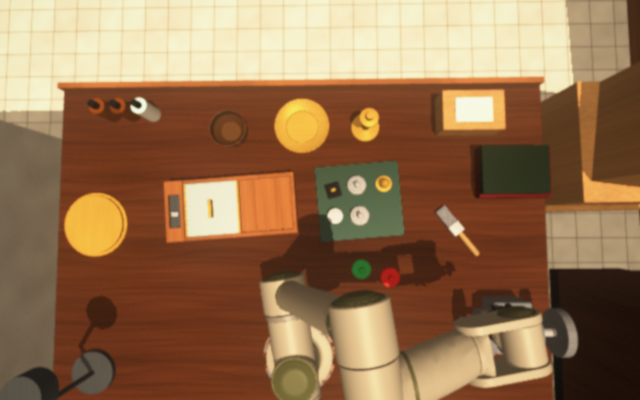

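View pics/side0.png

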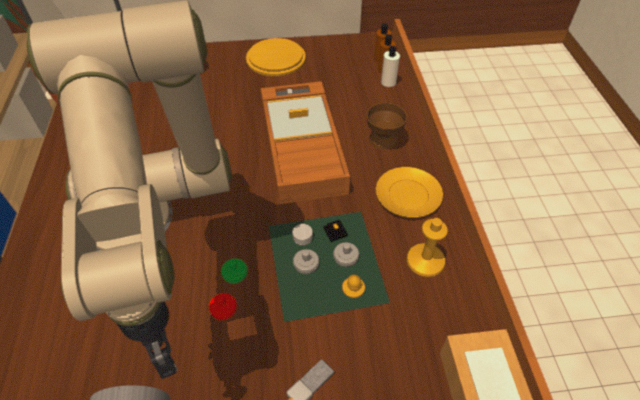

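Top view: the case has its panel at (174,210) and its handle at (211,208). On the mat are the cross base (333,190), a pyx (357,185), a finial (384,183), the tin (335,216) and a second pyx (360,215). The green (361,269) and red (390,277) look-alikes stand off the mat and are not meant. I'll confirm this in an enlarged crop.

Run:
```python
import cv2,numpy as np
a=cv2.imread("pics/top0.png")
c1=cv2.resize(a[155:245,310:410],None,fx=4,fy=4,interpolation=cv2.INTER_CUBIC)
c2=cv2.resize(a[165:250,155:305],None,fx=4,fy=4,interpolation=cv2.INTER_CUBIC)[:, :600]
s=cv2.imread("pics/side0.png")[210:320,260:400]
c3=cv2.resize(s,(400,240))
o=np.zeros((600,800,3),np.uint8); o[:240,:400]=c3; o[:360*240//360,400:400+267]=cv2.resize(c1,(267,240)); o[245:245+340,:600]=c2
cv2.imwrite("pics/crop0.png",o)
```

```text
(no output)
```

View pics/crop0.png

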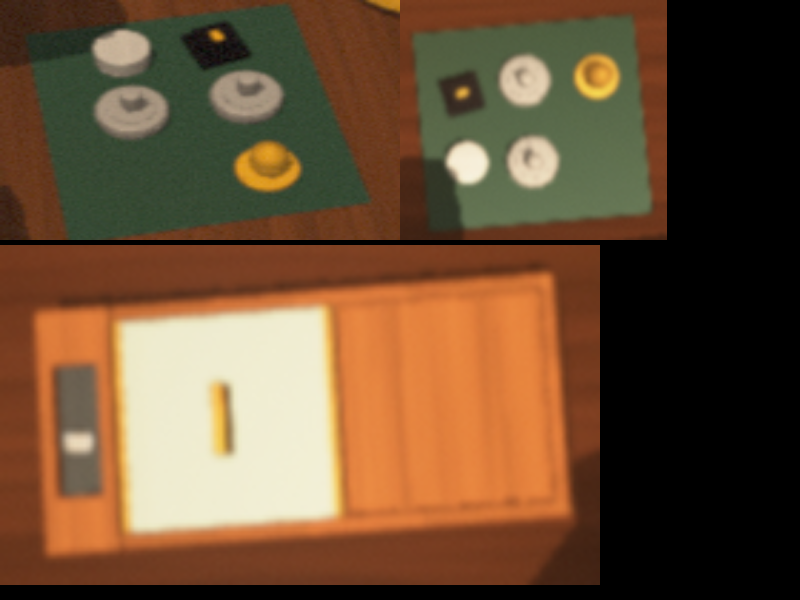

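The crop shows two grey pyxes with knobs, one gold acorn finial with its foot, a flat white tin and the black cross base. The switch is at the near end of its slot. Next I'll turn the pixels into positions.

```bash
cat > h.py <<'E'
from workcell import *
import cv2,numpy as np
from scipy.spatial.transform import Rotation as R
def ray(cal,px,z,fish=False):
    V=cal["view"]; d=np.array([(px[0]-cal["cx"])/cal["fx"],(px[1]-cal["cy"])/cal["fy"],1.])
    if fish:
        r=np.hypot(d[0],d[1]); d=np.array([d[0]/r*np.sin(r),d[1]/r*np.sin(r),np.cos(r)])
    o=-V[:3,:3].T@V[:3,3]; w=V[:3,:3].T@d
    return o+w*(z-o[2])/w[2]
def proj(cal,p,fish=False):
    c=cal["view"]@np.append(p,1); 
    if fish:
        r=np.hypot(c[0],c[1])+1e-12; t=np.arctan2(r,c[2]); k=t/r
        return np.array([cal["cx"]+cal["fx"]*c[0]*k,cal["cy"]+cal["fy"]*c[1]*k])
    return np.array([cal["cx"]+cal["fx"]*c[0]/c[2],cal["cy"]+cal["fy"]*c[1]/c[2]])
E
python3 - <<'E'
from h import *
t=get_calibration("top"); s=get_calibration("side")
f=lambda X,Y:(155+X/4-.375,165+(Y-245)/4-.375)
P=[ray(t,f(*c),z) for c,z in [((34,312),.08),((552,272),.076),((572,515),.076),((48,555),.08)]]
for p in P:print(p.round(4))
print([np.linalg.norm(P[i]-P[(i+1)%4]).round(3) for i in range(4)],np.mean(P,0))
print("handle",ray(t,f(220,419),.1005), "sw",ray(t,f(79,442),.08),"slot",ray(t,f(78,430),.08))
# pieces: threshold on mat
a=cv2.imread("pics/top0.png")
g=lambda X,Y:(310+(X-400)/2.67-.4,155+Y/2.667-.4)
for n,c,z in [("pyxA body",(525,80),.024),("pyxA knob",(525,76),.056),("pyxB body",(533,162),.024),("pyxB knob",(531,158),.056),("fin foot",(597,76),.012),("fin acorn",(599,73),.04),("tin",(467,162),.03),("cross",(461,94),.02)]:
    p=ray(t,g(*c),z); print(n,p.round(4),"side px",proj(s,p).round(1))
for n,(lo,hi) in {"pyx":((120,140,150),(255,255,255)),"gold":((0,120,170),(110,255,255))}.items():
    m=cv2.inRange(a,lo,hi); m[:160]=0;m[240:]=0;m[:,:315]=0;m[:,405:]=0
    k,_,st,ce=cv2.connectedComponentsWithStats(m)
    for i in range(1,k):
        if st[i,4]>30: 
            x,y,w,h=st[i,:4]; print(n,ce[i],st[i],ray(t,ce[i],.024 if n=="pyx" else .02))
E
```

```text
[0.591  0.4441 0.08  ]
[0.6217 0.0144 0.076 ]
[ 0.4214 -0.0018  0.076 ]
[0.3907 0.4282 0.08  ]
[np.float64(0.431), np.float64(0.201), np.float64(0.431), np.float64(0.201)] [0.5061886 0.221224  0.078    ]
handle [0.50079689 0.28161782 0.1005    ] sw [0.48317679 0.40440536 0.08      ] slot [0.49306223 0.40542792 0.08      ]
pyxA body [ 0.581 -0.2    0.024] side px [346.9 251.7]
pyxA knob [ 0.5832 -0.1975  0.056 ] side px [348.  243.6]
pyxB body [ 0.4758 -0.209   0.024 ] side px [306.3 258.7]
pyxB knob [ 0.4804 -0.2038  0.056 ] side px [307.6 249.7]
fin foot [ 0.5867 -0.294   0.012 ] side px [354.6 285.7]
fin acorn [ 0.5879 -0.2924  0.04  ] side px [355.5 279.2]
tin [ 0.4761 -0.1246  0.03  ] side px [303.3 230.7]
cross [ 0.5639 -0.1178  0.02  ] side px [335.9 227.7]
pyx [356.43283582 184.87313433] [348 176  18  19 268] [ 0.58009434 -0.20004701  0.024     ]
pyx [359.46975089 215.3772242 ] [350 206  19  20 281] [ 0.47564438 -0.20918232  0.024     ]
pyx [335.17 215.53] [327 208  17  16 200] [ 0.47556253 -0.12639675  0.024     ]
gold [383.61538462 183.61538462] [375 176  17  16 195] [ 0.58415535 -0.29358705  0.02      ]
```

```bash
cat >> h.py <<'E'
def legs(start,yaw0,wps):
    """wps: (x,y,z,yaw). prints fractions for each leg"""
    p=np.array(start,float); y0=yaw0
    for w in wps:
        M=(R.from_euler('z',y0)*R.from_euler('x',np.pi)).as_matrix()
        d=M.T@(np.array(w[:3])-p)/.15; rz=-np.degrees(w[3]-y0)/180
        print(np.round(w,4),"->",d.round(3),"rz",round(rz,4)); p=np.array(w[:3]); y0=w[3]
YC=.0714; C0=np.array([.5062,.2212])
def case(x,y): # case coords (from case centre) -> world
    return C0+np.array([np.cos(YC)*x-np.sin(YC)*y,np.sin(YC)*x+np.cos(YC)*y])
E
python3 - <<'E'
from h import *
s=state(); g=case(-.037,.1847); print(g)
legs(s["eef_pos"],s["tool_rot"][2],[(.33,-.42,.22,YC),(.43,-.29,.22,YC),(.44,-.15,.22,YC),(.45,-.01,.22,YC),(.45,.13,.22,YC),(.45,.27,.22,YC),(g[0],g[1],.16,YC)])
E
```

```text
[0.45611789 0.40278985]
[ 0.33   -0.42    0.22    0.0714] -> [ 1.025 -0.255  0.072] rz 0.0963
[ 0.43   -0.29    0.22    0.0714] -> [ 0.727 -0.817 -0.   ] rz -0.0
[ 0.44   -0.15    0.22    0.0714] -> [ 0.133 -0.926 -0.   ] rz -0.0
[ 0.45   -0.01    0.22    0.0714] -> [ 0.133 -0.926 -0.   ] rz -0.0
[0.45   0.13   0.22   0.0714] -> [ 0.067 -0.931 -0.   ] rz -0.0
[0.45   0.27   0.22   0.0714] -> [ 0.067 -0.931 -0.   ] rz -0.0
[0.4561 0.4028 0.16   0.0714] -> [ 0.104 -0.88   0.4  ] rz -0.0
```

play_rows --moves '[{"dx": 0.4,"dy": -0.1,"dz": 0.03,"rz": 0.04},{"dx": 0.8,"dy": -0.2,"dz": 0.06,"rz": 0.08},{"dx": 1.0,"dy": -0.25,"dz": 0.07,"rz": 0.0963},{"dx": 1.0,"dy": -0.25,"dz": 0.07,"rz": 0.0963},{"dx": 1.0,"dy": -0.25,"dz": 0.07,"rz": 0.0963}]' --fingers 1 --grip_force 20

```text
$.moves[0]: bad value
```

play_rows --moves '[{"dx": 0.25,"dy": -0.27},{"dx": 0.5,"dy": -0.54},{"dx": 0.73,"dy": -0.82},{"dx": 0.73,"dy": -0.82}]'

```text
$.moves[0]: bad value
```

play_rows --moves '[{"dx": 0.05,"dy": -0.3},{"dx": 0.1,"dy": -0.6},{"dx": 0.13,"dy": -0.93},{"dx": 0.13,"dy": -0.93}]'

```text
$.moves[0]: bad value
```

play_rows --moves '[{"dx": 0.05,"dy": -0.3},{"dx": 0.1,"dy": -0.6},{"dx": 0.13,"dy": -0.93},{"dx": 0.13,"dy": -0.93}]'

```text
$.moves[0]: bad value
```

play_rows --moves '[{"dx": 0.02,"dy": -0.3},{"dx": 0.05,"dy": -0.6},{"dx": 0.07,"dy": -0.93},{"dx": 0.07,"dy": -0.93}]'

```text
$.moves[0]: bad value
```

play_rows --moves '[{"dx": 0.02,"dy": -0.3},{"dx": 0.05,"dy": -0.6},{"dx": 0.07,"dy": -0.93},{"dx": 0.07,"dy": -0.93}]'

```text
$.moves[0]: bad value
```

play_rows --moves '[{"dx": 0.03,"dy": -0.3,"dz": 0.1},{"dx": 0.06,"dy": -0.6,"dz": 0.2},{"dx": 0.1,"dy": -0.88,"dz": 0.3},{"dx": 0.1,"dy": -0.88,"dz": 0.4},{"dx": 0.1,"dy": -0.88,"dz": 0.4},{"dx": 0.1,"dy": -0.88,"dz": 0.4}]'

```text
$.moves[0]: bad value
```

play_rows --moves '[{"dx": 0.4,"dy": -0.1,"dz": 0.03,"rx": 0,"ry": 0,"rz": 0.04},{"dx": 0.8,"dy": -0.2,"dz": 0.06,"rx": 0,"ry": 0,"rz": 0.08},{"dx": 1.0,"dy": -0.25,"dz": 0.07,"rx": 0,"ry": 0,"rz": 0.0963},{"dx": 1.0,"dy": -0.25,"dz": 0.07,"rx": 0,"ry": 0,"rz": 0.0963},{"dx": 1.0,"dy": -0.25,"dz": 0.07,"rx": 0,"ry": 0,"rz": 0.0963}]' --fingers 1 --grip_force 20

```text
time: 0.6
eef_pos: [0.3276, -0.4215, 0.2206]
tool_rot: [-3.141, 0.0, 0.074]
ft_force: [-0.7, -0.8, 0.2]
gripper_width: 0.0127
grip_force: 0.0
```

play_rows --moves '[{"dx": 0.25,"dy": -0.27,"dz": 0,"rx": 0,"ry": 0,"rz": 0},{"dx": 0.5,"dy": -0.54,"dz": 0,"rx": 0,"ry": 0,"rz": 0},{"dx": 0.73,"dy": -0.82,"dz": 0,"rx": 0,"ry": 0,"rz": 0},{"dx": 0.73,"dy": -0.82,"dz": 0,"rx": 0,"ry": 0,"rz": 0}]'

```text
time: 1.0
eef_pos: [0.4282, -0.2899, 0.2209]
tool_rot: [-3.141, -0.0, 0.073]
ft_force: [-1.1, -0.5, 0.3]
gripper_width: -0.0
grip_force: 0.0
```

play_rows --moves '[{"dx": 0.05,"dy": -0.3,"dz": 0,"rx": 0,"ry": 0,"rz": 0},{"dx": 0.1,"dy": -0.6,"dz": 0,"rx": 0,"ry": 0,"rz": 0},{"dx": 0.13,"dy": -0.93,"dz": 0,"rx": 0,"ry": 0,"rz": 0},{"dx": 0.13,"dy": -0.93,"dz": 0,"rx": 0,"ry": 0,"rz": 0}]'

```text
time: 1.4
eef_pos: [0.4359, -0.1482, 0.221]
tool_rot: [-3.141, 0.0, 0.075]
ft_force: [-0.3, 0.3, -0.7]
gripper_width: -0.0003
grip_force: 0.0
```

play_rows --moves '[{"dx": 0.05,"dy": -0.3,"dz": 0,"rx": 0,"ry": 0,"rz": 0},{"dx": 0.1,"dy": -0.6,"dz": 0,"rx": 0,"ry": 0,"rz": 0},{"dx": 0.13,"dy": -0.93,"dz": 0,"rx": 0,"ry": 0,"rz": 0},{"dx": 0.13,"dy": -0.93,"dz": 0,"rx": 0,"ry": 0,"rz": 0}]'

```text
time: 1.8
eef_pos: [0.446, -0.0079, 0.2209]
tool_rot: [-3.141, 0.0, 0.076]
ft_force: [-0.6, -0.3, -0.9]
gripper_width: 0.0001
grip_force: 0.0
```

play_rows --moves '[{"dx": 0.02,"dy": -0.3,"dz": 0,"rx": 0,"ry": 0,"rz": 0},{"dx": 0.05,"dy": -0.6,"dz": 0,"rx": 0,"ry": 0,"rz": 0},{"dx": 0.07,"dy": -0.93,"dz": 0,"rx": 0,"ry": 0,"rz": 0},{"dx": 0.07,"dy": -0.93,"dz": 0,"rx": 0,"ry": 0,"rz": 0}]'

```text
time: 2.2
eef_pos: [0.447, 0.1317, 0.2208]
tool_rot: [-3.141, -0.0, 0.075]
ft_force: [-0.5, -1.0, 0.6]
gripper_width: -0.0003
grip_force: 0.0
```

play_rows --moves '[{"dx": 0.02,"dy": -0.3,"dz": 0,"rx": 0,"ry": 0,"rz": 0},{"dx": 0.05,"dy": -0.6,"dz": 0,"rx": 0,"ry": 0,"rz": 0},{"dx": 0.07,"dy": -0.93,"dz": 0,"rx": 0,"ry": 0,"rz": 0},{"dx": 0.07,"dy": -0.93,"dz": 0,"rx": 0,"ry": 0,"rz": 0}]'

```text
time: 2.6
eef_pos: [0.4482, 0.2712, 0.2204]
tool_rot: [-3.141, -0.0, 0.074]
ft_force: [1.2, -1.4, -1.2]
gripper_width: 0.0004
grip_force: 0.0
```

play_rows --moves '[{"dx": 0.03,"dy": -0.3,"dz": 0.1,"rx": 0,"ry": 0,"rz": 0},{"dx": 0.06,"dy": -0.6,"dz": 0.2,"rx": 0,"ry": 0,"rz": 0},{"dx": 0.1,"dy": -0.88,"dz": 0.3,"rx": 0,"ry": 0,"rz": 0},{"dx": 0.1,"dy": -0.88,"dz": 0.4,"rx": 0,"ry": 0,"rz": 0},{"dx": 0.1,"dy": -0.88,"dz": 0.4,"rx": 0,"ry": 0,"rz": 0},{"dx": 0.1,"dy": -0.88,"dz": 0.4,"rx": 0,"ry": 0,"rz": 0}]'

```text
time: 3.2
eef_pos: [0.4544, 0.3998, 0.1611]
tool_rot: [3.141, -0.0, 0.069]
ft_force: [0.9, -0.4, -0.6]
gripper_width: -0.0001
grip_force: 0.0
```

Run:
```python
from h import *
s=state(); print(s["eef_pos"],s["tool_rot"],s["q"],s["ft_force"],s["gripper_width"])
c=get_calibration("wrist"); print(c)
cv2.imwrite("pics/w1.png",capture("wrist"))
for n,p in {"tcp":s["eef_pos"],"slot c":[*case(0,.1847),.08],"sw":[*case(-.012,.1847),.08],"slot near":[*case(-.055,.1847),.08],"handle":[.5008,.2816,.1005]}.items(): print(n,proj(c,p,True))
```

```text
[0.45442122 0.3998238  0.16108166] [ 3.14101634e+00 -9.66736752e-06  6.90292572e-02] [ 5.26430889e-01  5.32104054e-01  1.25023142e+00 -5.33196579e-04
  1.35950305e+00  2.02830985e+00] [ 0.87759553 -0.41779302 -0.56590672] -8.755286371589184e-05
{'fx': 309.70691628693146, 'fy': 309.70691628693146, 'cx': 320.91889378711124, 'cy': 202.13789192859815, 'view': array([[ 0.06793764, -0.99768868,  0.00133281,  0.36729224],
       [-0.96392966, -0.06529412,  0.25802381,  0.44866133],
       [-0.25734041, -0.01881426, -0.96613764,  0.43453569],
       [ 0.        ,  0.        ,  0.        ,  1.        ]])}
tcp [319.88503085 253.96239451]
slot c [315.95058778 157.3932842 ]
sw [316.05415727 173.67507193]
slot near [316.4717725  229.16208035]
handle [485.93269228 165.80743173]
```

View pics/w1.png

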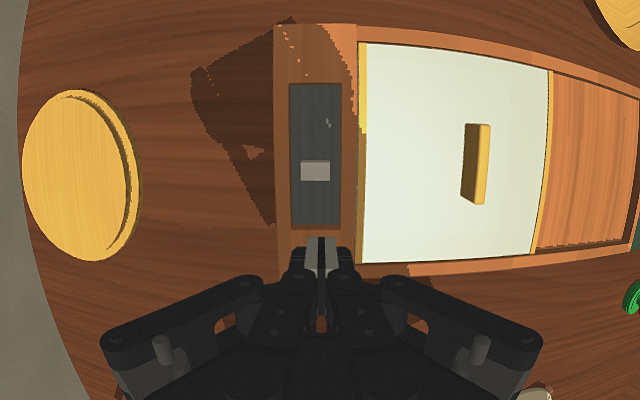

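The wrist view shows the slot at columns 289–340, rows 83–229, the switch at (315,170) and the handle top near (483,163).

Run:
```python
from h import *
c=get_calibration("wrist")
M=np.array([[np.cos(YC),np.sin(YC)],[-np.sin(YC),np.cos(YC)]])
a=cv2.imread("pics/w1.png")
for n,p,z in [("sw",(315.5,170.5),.08),("far mid",(315,83),.08),("near mid",(315,229),.08),("left",(289,157),.08),("right",(340.5,157),.08),("handle top",(480.5,164),.1005),("glass left",(357,150),.0725),("panel R edge",(357,120),.08),("case L edge",(275,157),.08)]:
    w=ray(c,p,z,True); print(n,w.round(4),(M@(w[:2]-C0)).round(4))
s=state(); g=case(-.039,.185); print(s["eef_pos"]); legs(s["eef_pos"],s["tool_rot"][2],[(*g,.10,YC),(*g,.0705,YC)])
g2=g+0
```

```text
sw [0.4833 0.4054 0.08  ] [-0.0097  0.1854]
far mid [0.547 0.41  0.08 ] [0.0541 0.1854]
near mid [0.4381 0.403  0.08  ] [-0.055   0.1861]
left [0.4921 0.4254 0.08  ] [0.0005 0.2047]
right [0.4945 0.388  0.08  ] [0.0003 0.1672]
handle top [0.5016 0.2865 0.1005] [0.0001 0.0655]
glass left [0.5    0.3754 0.0725] [0.0048 0.1543]
panel R edge [0.5224 0.3781 0.08  ] [0.0274 0.1554]
case L edge [0.4915 0.4357 0.08  ] [0.0006 0.215 ]
[0.4544192  0.40005114 0.1617225 ]
[0.4541 0.4029 0.1    0.0714] -> [-0.001 -0.019  0.411] rz -0.0008
[0.4541 0.4029 0.0705 0.0714] -> [ 0.    -0.     0.197] rz -0.0
```

play_rows --moves '[{"dx": 0,"dy": -0.022,"dz": 0.2,"rx": 0,"ry": 0,"rz": 0},{"dx": 0,"dy": -0.022,"dz": 0.4,"rx": 0,"ry": 0,"rz": 0},{"dx": 0,"dy": -0.022,"dz": 0.47,"rx": 0,"ry": 0,"rz": 0},{"dx": 0,"dy": -0.022,"dz": 0.53,"rx": 0,"ry": 0,"rz": 0},{"dx": 0,"dy": -0.022,"dz": 0.57,"rx": 0,"ry": 0,"rz": 0},{"dx": 0,"dy": -0.022,"dz": 0.605,"rx": 0,"ry": 0,"rz": 0},{"dx": 0,"dy": -0.022,"dz": 0.605,"rx": 0,"ry": 0,"rz": 0},{"dx": 0,"dy": -0.022,"dz": 0.605,"rx": 0,"ry": 0,"rz": 0}]'

```text
time: 4.05
eef_pos: [0.4529, 0.4052, 0.0707]
tool_rot: [-3.141, -0.001, 0.071]
ft_force: [0.1, 0.5, 0.3]
gripper_width: 0.0001
grip_force: 0.0
```

play_rows --moves '[{"dx": 0.02,"dy": 0.008,"dz": 0,"rx": 0,"ry": 0,"rz": 0},{"dx": 0.05,"dy": 0.008,"dz": 0,"rx": 0,"ry": 0,"rz": 0},{"dx": 0.07,"dy": 0.008,"dz": 0,"rx": 0,"ry": 0,"rz": 0},{"dx": 0.09,"dy": 0.008,"dz": 0,"rx": 0,"ry": 0,"rz": 0},{"dx": 0.11,"dy": 0.008,"dz": 0,"rx": 0,"ry": 0,"rz": 0},{"dx": 0.13,"dy": 0.008,"dz": 0,"rx": 0,"ry": 0,"rz": 0},{"dx": 0.15,"dy": 0.008,"dz": 0,"rx": 0,"ry": 0,"rz": 0},{"dx": 0.17,"dy": 0.008,"dz": 0,"rx": 0,"ry": 0,"rz": 0},{"dx": 0.19,"dy": 0.008,"dz": 0,"rx": 0,"ry": 0,"rz": 0},{"dx": 0.19,"dy": 0.008,"dz": 0,"rx": 0,"ry": 0,"rz": 0}]'

```text
time: 5.05
eef_pos: [0.4818, 0.4059, 0.07]
tool_rot: [-3.141, -0.001, 0.071]
ft_force: [-0.6, 0.4, 0.1]
gripper_width: 0.0001
grip_force: 0.0
```

play_rows --moves '[{"dx": 0.01,"dy": 0,"dz": 0,"rx": 0,"ry": 0,"rz": 0},{"dx": 0.015,"dy": 0,"dz": 0,"rx": 0,"ry": 0,"rz": 0},{"dx": 0.02,"dy": 0,"dz": 0,"rx": 0,"ry": 0,"rz": 0},{"dx": 0.02,"dy": 0,"dz": 0,"rx": 0,"ry": 0,"rz": 0}]'

```text
time: 5.45
eef_pos: [0.4842, 0.4061, 0.07]
tool_rot: [3.142, 0.0, 0.071]
ft_force: [-0.2, 0.5, -0.8]
gripper_width: -0.0
grip_force: 0.8
```

play_rows --moves '[{"dx": 0.01,"dy": 0,"dz": 0,"rx": 0,"ry": 0,"rz": 0},{"dx": 0.02,"dy": 0,"dz": 0,"rx": 0,"ry": 0,"rz": 0},{"dx": 0.02,"dy": 0,"dz": 0,"rx": 0,"ry": 0,"rz": 0}]'

```text
time: 5.75
eef_pos: [0.4868, 0.4063, 0.07]
tool_rot: [3.141, 0.001, 0.071]
ft_force: [-4.9, -0.3, 1.6]
gripper_width: 0.0002
grip_force: 2.1
```

Run:
```python
from h import *
s=state(); print(s["eef_pos"],s["ft_force"])
c=get_calibration("wrist"); a=capture("wrist"); cv2.imwrite("pics/w2.png",cv2.resize(a[60:260,240:540],None,fx=2,fy=2))
for x in (-.012,.005,.012,.019): print(x,(proj(c,[*case(x,.1857),.08],True)-[240,60])*2)
```

```text
[0.48680685 0.40626352 0.06996926] [-4.88507271 -0.30725456  1.64195804]
-0.012 [160.99855984 427.00238044]
0.005 [160.88260049 362.00186452]
0.012 [160.83415377 333.42168034]
0.019 [160.78568578 303.872725  ]
```

View pics/w2.png

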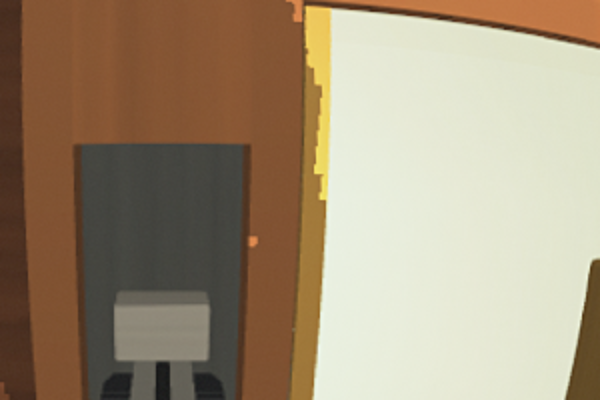

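The switch's top spans x' 5–19 mm, so it is released, and the force is rising at its stop. I'll give it a hair more, back off, lift, and go over the handle.

play_rows --moves '[{"dx": 0.006,"dy": 0,"dz": 0,"rx": 0,"ry": 0,"rz": 0},{"dx": 0.006,"dy": 0,"dz": 0,"rx": 0,"ry": 0,"rz": 0},{"dx": -0.02,"dy": 0,"dz": 0,"rx": 0,"ry": 0,"rz": 0},{"dx": -0.02,"dy": 0,"dz": -0.1,"rx": 0,"ry": 0,"rz": 0},{"dx": -0.02,"dy": 0,"dz": -0.3,"rx": 0,"ry": 0,"rz": 0},{"dx": -0.02,"dy": 0,"dz": -0.47,"rx": 0,"ry": 0,"rz": 0}]'

```text
time: 6.4
eef_pos: [0.4849, 0.4062, 0.1419]
tool_rot: [-3.141, -0.002, 0.071]
ft_force: [0.0, 0.5, 0.6]
gripper_width: -0.0004
grip_force: 0.0
```

play_rows --moves '[{"dx": 0.02,"dy": 0.25,"dz": 0,"rx": 0,"ry": 0,"rz": 0},{"dx": 0.04,"dy": 0.5,"dz": 0,"rx": 0,"ry": 0,"rz": 0},{"dx": 0.06,"dy": 0.82,"dz": 0,"rx": 0,"ry": 0,"rz": 0},{"dx": 0.06,"dy": 0.82,"dz": 0,"rx": 0,"ry": 0,"rz": 0},{"dx": 0.06,"dy": 0.82,"dz": 0,"rx": 0,"ry": 0,"rz": 0}]' --fingers 0

```text
time: 6.9
eef_pos: [0.5027, 0.2833, 0.141]
tool_rot: [-3.141, -0.002, 0.069]
ft_force: [-0.8, 0.7, -0.0]
gripper_width: 0.0424
grip_force: 0.0
```

Run:
```python
from h import *
s=state(); print(s["eef_pos"],s["ft_force"],s["gripper_width"])
c=get_calibration("wrist"); a=capture("wrist"); cv2.imwrite("pics/w3.png",a)
M=np.array([[np.cos(YC),np.sin(YC)],[-np.sin(YC),np.cos(YC)]])
print(M@(s["eef_pos"][:2]-C0))
for y in (.058,.0655): print(y,proj(c,[*case(0,y),.1005],True))
```

```text
[0.50273316 0.28333081 0.1409621 ] [-0.75334319  0.70480812 -0.01609036] 0.04237567756589122
[0.00097437 0.06221983]
0.058 [326.84892899 228.66508256]
0.0655 [314.89547271 228.70250551]
```

View pics/w3.png

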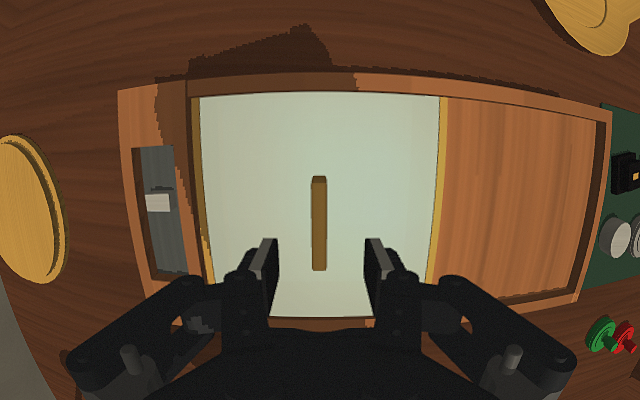

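The handle is at column 320, centred between the fingers (y' ≈ 0.0626). I'll descend, grip and slide.

play_rows --moves '[{"dx": 0,"dy": 0,"dz": 0.15,"rx": 0,"ry": 0,"rz": 0},{"dx": 0,"dy": 0,"dz": 0.28,"rx": 0,"ry": 0,"rz": 0},{"dx": 0,"dy": 0,"dz": 0.37,"rx": 0,"ry": 0,"rz": 0},{"dx": 0,"dy": 0,"dz": 0.37,"rx": 0,"ry": 0,"rz": 0}]'

```text
time: 7.35
eef_pos: [0.501, 0.285, 0.0834]
tool_rot: [3.141, 0.003, 0.073]
ft_force: [-1.1, 0.1, 0.5]
gripper_width: 0.043
grip_force: 0.0
```

play_rows --moves '[{"dx": 0,"dy": 0,"dz": 0,"rx": 0,"ry": 0,"rz": 0},{"dx": 0,"dy": 0,"dz": 0,"rx": 0,"ry": 0,"rz": 0},{"dx": 0,"dy": 0,"dz": 0,"rx": 0,"ry": 0,"rz": 0},{"dx": 0,"dy": 0,"dz": 0,"rx": 0,"ry": 0,"rz": 0},{"dx": 0,"dy": 0,"dz": 0,"rx": 0,"ry": 0,"rz": 0}]' --fingers 1 --grip_force 20

```text
time: 7.85
eef_pos: [0.5023, 0.2844, 0.086]
tool_rot: [-3.141, -0.002, 0.071]
ft_force: [-1.1, 1.0, 6.9]
gripper_width: 0.0093
grip_force: 23.1
```

play_rows --moves '[{"dx": 0,"dy": 0.05,"dz": 0,"rx": 0,"ry": 0,"rz": 0},{"dx": 0,"dy": 0.15,"dz": 0,"rx": 0,"ry": 0,"rz": 0},{"dx": 0,"dy": 0.25,"dz": 0,"rx": 0,"ry": 0,"rz": 0},{"dx": 0,"dy": 0.35,"dz": 0,"rx": 0,"ry": 0,"rz": 0},{"dx": 0,"dy": 0.45,"dz": 0,"rx": 0,"ry": 0,"rz": 0},{"dx": 0,"dy": 0.55,"dz": 0,"rx": 0,"ry": 0,"rz": 0},{"dx": 0,"dy": 0.65,"dz": 0,"rx": 0,"ry": 0,"rz": 0},{"dx": 0,"dy": 0.75,"dz": 0,"rx": 0,"ry": 0,"rz": 0},{"dx": 0,"dy": 0.85,"dz": 0,"rx": 0,"ry": 0,"rz": 0},{"dx": 0,"dy": 0.95,"dz": 0,"rx": 0,"ry": 0,"rz": 0}]'

```text
time: 8.85
eef_pos: [0.5125, 0.1416, 0.086]
tool_rot: [-3.141, -0.002, 0.071]
ft_force: [-1.4, 2.8, 6.3]
gripper_width: 0.0093
grip_force: 23.2
```

play_rows --moves '[{"dx": 0,"dy": 0.05,"dz": 0,"rx": 0,"ry": 0,"rz": 0},{"dx": 0,"dy": 0.1,"dz": 0,"rx": 0,"ry": 0,"rz": 0},{"dx": 0,"dy": 0.13,"dz": 0,"rx": 0,"ry": 0,"rz": 0},{"dx": 0,"dy": 0.16,"dz": 0,"rx": 0,"ry": 0,"rz": 0},{"dx": 0,"dy": 0.16,"dz": 0,"rx": 0,"ry": 0,"rz": 0},{"dx": 0,"dy": 0.16,"dz": 0,"rx": 0,"ry": 0,"rz": 0}]'

```text
time: 9.45
eef_pos: [0.5142, 0.1174, 0.086]
tool_rot: [3.141, -0.001, 0.071]
ft_force: [-1.7, -1.1, 7.5]
gripper_width: 0.0092
grip_force: 23.3
```

play_rows --moves '[{"dx": 0,"dy": 0.02,"dz": 0,"rx": 0,"ry": 0,"rz": 0},{"dx": 0,"dy": 0.035,"dz": 0,"rx": 0,"ry": 0,"rz": 0},{"dx": 0,"dy": 0.035,"dz": 0,"rx": 0,"ry": 0,"rz": 0}]'

```text
time: 9.75
eef_pos: [0.5145, 0.1131, 0.086]
tool_rot: [-3.141, -0.002, 0.071]
ft_force: [-0.8, 4.5, 7.0]
gripper_width: 0.0093
grip_force: 23.3
```

play_rows --moves '[{"dx": 0,"dy": 0.015,"dz": 0,"rx": 0,"ry": 0,"rz": 0},{"dx": 0,"dy": 0.015,"dz": 0,"rx": 0,"ry": 0,"rz": 0},{"dx": 0,"dy": 0.015,"dz": 0,"rx": 0,"ry": 0,"rz": 0}]'

```text
time: 10.05
eef_pos: [0.5145, 0.113, 0.086]
tool_rot: [-3.137, -0.002, 0.071]
ft_force: [-0.1, 16.1, 7.6]
gripper_width: 0.0093
grip_force: 23.3
```

play_rows --moves '[{"dx": 0,"dy": -0.015,"dz": 0,"rx": 0,"ry": 0,"rz": 0},{"dx": 0,"dy": -0.015,"dz": 0,"rx": 0,"ry": 0,"rz": 0}]'

```text
time: 10.25
eef_pos: [0.5145, 0.1131, 0.086]
tool_rot: [-3.141, -0.002, 0.072]
ft_force: [-1.4, 3.4, 7.5]
gripper_width: 0.0092
grip_force: 23.4
```

play_rows --moves '[{"dx": 0,"dy": -0.015,"dz": 0,"rx": 0,"ry": 0,"rz": 0},{"dx": 0,"dy": -0.015,"dz": 0,"rx": 0,"ry": 0,"rz": 0},{"dx": 0,"dy": -0.015,"dz": 0,"rx": 0,"ry": 0,"rz": 0},{"dx": 0,"dy": -0.015,"dz": -0.2,"rx": 0,"ry": 0,"rz": 0},{"dx": 0,"dy": -0.015,"dz": -0.5,"rx": 0,"ry": 0,"rz": 0},{"dx": 0,"dy": -0.015,"dz": -0.9,"rx": 0,"ry": 0,"rz": 0},{"dx": 0,"dy": -0.015,"dz": -0.9,"rx": 0,"ry": 0,"rz": 0},{"dx": 0,"dy": -0.015,"dz": -0.9,"rx": 0,"ry": 0,"rz": 0}]' --fingers 0.1

```text
time: 11.05
eef_pos: [0.5145, 0.1149, 0.2215]
tool_rot: [3.141, -0.004, 0.071]
ft_force: [0.5, 0.1, -0.6]
gripper_width: 0.0387
grip_force: 0.0
```

Run:
```python
from h import *
s=state(); print(s["eef_pos"],s["ft_force"],s["gripper_width"])
c=get_calibration("wrist"); a=capture("wrist"); 
t=capture("top"); cv2.imwrite("pics/top4.png",t)
o=np.zeros((600,640,3),np.uint8); o[:400]=a; o[400:600,:444]=cv2.resize(t[155:245,210:410],(444,200)); cv2.imwrite("pics/w4.png",o)
for n,p,z in [("open handle",(0,-.1085),.1005),("recess c",(0,.0635),.01)]: print(n,proj(c,[*case(*p),z],True))
```

```text
[0.5145119  0.1148803  0.22151166] [ 0.51715909  0.07079386 -0.6424292 ] 0.03870677863005487
open handle [322.31583081 197.53928281]
recess c [183.56449479 180.58103217]
```

View pics/w4.png

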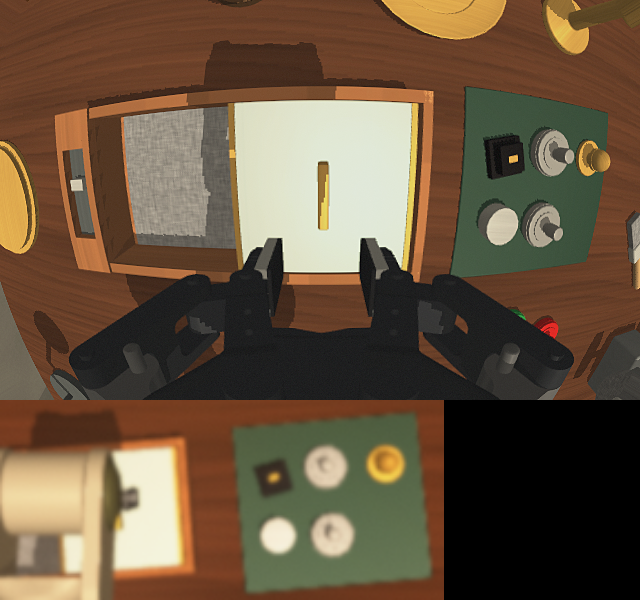

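The door is fully open and the recess floor is visible. All the pieces are unmoved, with B at (545,225) and A at (553,150). Moving over pyx B.

play_rows --moves '[{"dx": -0.05,"dy": 0.25,"dz": 0,"rx": 0,"ry": 0,"rz": 0},{"dx": -0.09,"dy": 0.5,"dz": 0,"rx": 0,"ry": 0,"rz": 0},{"dx": -0.13,"dy": 0.706,"dz": 0,"rx": 0,"ry": 0,"rz": 0}]'

```text
time: 11.45
eef_pos: [0.5012, 0.0066, 0.218]
tool_rot: [-3.141, 0.004, 0.071]
ft_force: [-0.4, -0.5, 0.2]
gripper_width: 0.0385
grip_force: 0.0
```

play_rows --moves '[{"dx": -0.05,"dy": 0.25,"dz": 0,"rx": 0,"ry": 0,"rz": 0},{"dx": -0.09,"dy": 0.5,"dz": 0,"rx": 0,"ry": 0,"rz": 0},{"dx": -0.13,"dy": 0.706,"dz": 0,"rx": 0,"ry": 0,"rz": 0}]'

```text
time: 11.75
eef_pos: [0.4892, -0.1007, 0.218]
tool_rot: [-3.14, 0.003, 0.071]
ft_force: [1.2, -0.5, 0.5]
gripper_width: 0.0382
grip_force: 0.0
```

play_rows --moves '[{"dx": -0.05,"dy": 0.25,"dz": 0.1,"rx": 0,"ry": 0,"rz": 0},{"dx": -0.09,"dy": 0.5,"dz": 0.2,"rx": 0,"ry": 0,"rz": 0},{"dx": -0.13,"dy": 0.706,"dz": 0.34,"rx": 0,"ry": 0,"rz": 0},{"dx": -0.13,"dy": 0.706,"dz": 0.34,"rx": 0,"ry": 0,"rz": 0},{"dx": -0.13,"dy": 0.706,"dz": 0.34,"rx": 0,"ry": 0,"rz": 0},{"dx": -0.13,"dy": 0.706,"dz": 0.34,"rx": 0,"ry": 0,"rz": 0}]'

```text
time: 12.35
eef_pos: [0.4783, -0.2051, 0.1689]
tool_rot: [-3.141, 0.001, 0.072]
ft_force: [0.2, 0.5, -0.4]
gripper_width: 0.0387
grip_force: 0.0
```

Run:
```python
from h import *
s=state(); print(s["eef_pos"],s["tool_rot"],s["gripper_width"])
c=get_calibration("wrist"); a=capture("wrist"); cv2.imwrite("pics/w5.png",a)
np.save("w5v.npy",c["view"])
for p in [(.476,-.209,.024),(.481,-.204,.056),(.5145,.0,.0)]: print(proj(c,p,True))
```

```text
[ 0.4782986  -0.20511566  0.16887992] [-3.14089547e+00  5.14059729e-04  7.20809317e-02] 0.03866489121145779
[324.28048158 192.80575604]
[319.23651891 195.32402162]
[141.18340526 143.08745959]
```

View pics/w5.png

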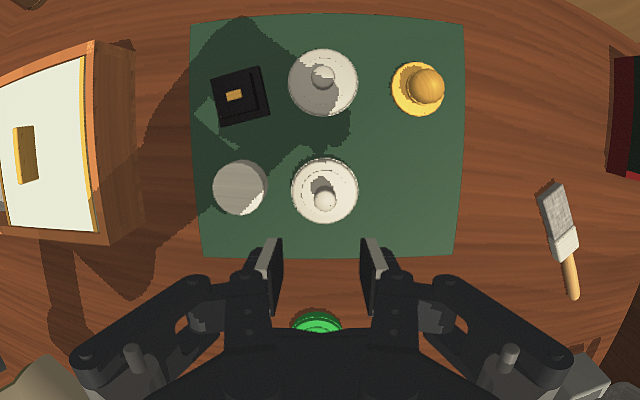

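Wrist view: pyx B body is at (324.5,190.5) with its knob top at (324,200). Pyx A is at (323,82) with its knob at (322,76), the finial foot at (418,89) with the acorn at (427,85).

Run:
```python
from h import *
c=get_calibration("wrist"); c["view"]=np.load("w5v.npy"); s=state()
for n,p,z in [("B body",(324.5,190.5),.023),("B knob",(324,200),.056),("A body",(323,82),.023),("A knob",(322,76),.056),("F foot",(417.5,89),.011),("F acorn",(427,84),.035),("tin",(239.5,187),.03)]: print(n,ray(c,p,z,True).round(4))
legs(s["eef_pos"],s["tool_rot"][2],[(.477,-.2075,.027,YC)])
```

```text
B body [ 0.478  -0.2091  0.023 ]
B knob [ 0.4772 -0.2083  0.056 ]
A body [ 0.58   -0.2003  0.023 ]
A knob [ 0.5807 -0.1992  0.056 ]
F foot [ 0.5849 -0.2934  0.011 ]
F acorn [ 0.5876 -0.2948  0.035 ]
tin [ 0.4776 -0.1281  0.03  ]
[ 0.477  -0.2075  0.027   0.0714] -> [-0.011  0.016  0.948] rz 0.0004
```

play_rows --moves '[{"dx": -0.006,"dy": 0.024,"dz": 0.3,"rx": 0,"ry": 0,"rz": 0},{"dx": -0.006,"dy": 0.024,"dz": 0.5,"rx": 0,"ry": 0,"rz": 0},{"dx": -0.006,"dy": 0.024,"dz": 0.7,"rx": 0,"ry": 0,"rz": 0},{"dx": -0.006,"dy": 0.024,"dz": 0.83,"rx": 0,"ry": 0,"rz": 0},{"dx": -0.006,"dy": 0.024,"dz": 0.93,"rx": 0,"ry": 0,"rz": 0},{"dx": -0.006,"dy": 0.024,"dz": 0.93,"rx": 0,"ry": 0,"rz": 0}]'

```text
time: 13.0
eef_pos: [0.4773, -0.2084, 0.0285]
tool_rot: [-3.14, 0.002, 0.073]
ft_force: [0.0, -0.7, 0.5]
gripper_width: 0.0386
grip_force: 0.0
```

play_rows --moves '[{"dx": 0,"dy": 0,"dz": 0,"rx": 0,"ry": 0,"rz": 0},{"dx": 0,"dy": 0,"dz": 0,"rx": 0,"ry": 0,"rz": 0},{"dx": 0,"dy": 0,"dz": 0,"rx": 0,"ry": 0,"rz": 0},{"dx": 0,"dy": 0,"dz": 0,"rx": 0,"ry": 0,"rz": 0},{"dx": 0,"dy": 0,"dz": 0,"rx": 0,"ry": 0,"rz": 0}]' --fingers 1 --grip_force 25

```text
time: 13.5
eef_pos: [0.4782, -0.2096, 0.0306]
tool_rot: [3.141, -0.002, 0.071]
ft_force: [1.2, 4.0, 6.6]
gripper_width: 0.0195
grip_force: 25.4
```

play_rows --moves '[{"dx": 0,"dy": 0,"dz": -0.02,"rx": 0,"ry": 0,"rz": 0},{"dx": 0,"dy": 0,"dz": -0.06,"rx": 0,"ry": 0,"rz": 0},{"dx": 0,"dy": 0,"dz": -0.15,"rx": 0,"ry": 0,"rz": 0},{"dx": 0,"dy": 0,"dz": -0.15,"rx": 0,"ry": 0,"rz": 0}]'

```text
time: 13.9
eef_pos: [0.4782, -0.2103, 0.0534]
tool_rot: [3.14, -0.002, 0.071]
ft_force: [-0.3, 0.1, -1.9]
gripper_width: 0.0191
grip_force: 24.7
```

Gripped: width 19 mm, about 2 N of weight. Lifting and carrying it to the recess.

play_rows --moves '[{"dx": 0,"dy": 0,"dz": -0.15,"rx": 0,"ry": 0,"rz": 0},{"dx": 0,"dy": 0,"dz": -0.35,"rx": 0,"ry": 0,"rz": 0},{"dx": 0,"dy": 0,"dz": -0.55,"rx": 0,"ry": 0,"rz": 0},{"dx": 0,"dy": 0,"dz": -0.7,"rx": 0,"ry": 0,"rz": 0},{"dx": 0,"dy": 0,"dz": -0.75,"rx": 0,"ry": 0,"rz": 0}]'

```text
time: 14.4
eef_pos: [0.4781, -0.2102, 0.1663]
tool_rot: [3.139, -0.002, 0.071]
ft_force: [0.9, -0.2, -3.3]
gripper_width: 0.0195
grip_force: 25.1
```

play_rows --moves '[{"dx": 0,"dy": -0.06,"dz": 0,"rx": 0,"ry": 0,"rz": 0},{"dx": 0,"dy": -0.18,"dz": 0,"rx": 0,"ry": 0,"rz": 0},{"dx": 0.01,"dy": -0.35,"dz": 0,"rx": 0,"ry": 0,"rz": 0},{"dx": 0.01,"dy": -0.53,"dz": 0,"rx": 0,"ry": 0,"rz": 0},{"dx": 0.02,"dy": -0.71,"dz": 0,"rx": 0,"ry": 0,"rz": 0},{"dx": 0.023,"dy": -0.886,"dz": 0,"rx": 0,"ry": 0,"rz": 0}]'

```text
time: 15.0
eef_pos: [0.4704, -0.0743, 0.1631]
tool_rot: [-3.14, 0.003, 0.072]
ft_force: [0.6, 0.3, -3.0]
gripper_width: 0.0193
grip_force: 25.0
```

play_rows --moves '[{"dx": 0,"dy": -0.18,"dz": 0,"rx": 0,"ry": 0,"rz": 0},{"dx": 0.01,"dy": -0.35,"dz": 0,"rx": 0,"ry": 0,"rz": 0},{"dx": 0.01,"dy": -0.53,"dz": 0,"rx": 0,"ry": 0,"rz": 0},{"dx": 0.02,"dy": -0.71,"dz": 0,"rx": 0,"ry": 0,"rz": 0},{"dx": 0.023,"dy": -0.886,"dz": 0,"rx": 0,"ry": 0,"rz": 0}]'

```text
time: 15.5
eef_pos: [0.464, 0.0582, 0.1632]
tool_rot: [-3.141, 0.003, 0.072]
ft_force: [0.9, 1.0, -2.4]
gripper_width: 0.0192
grip_force: 25.0
```

play_rows --moves '[{"dx": 0,"dy": -0.18,"dz": 0,"rx": 0,"ry": 0,"rz": 0},{"dx": 0.01,"dy": -0.35,"dz": 0,"rx": 0,"ry": 0,"rz": 0},{"dx": 0.01,"dy": -0.53,"dz": 0,"rx": 0,"ry": 0,"rz": 0},{"dx": 0.02,"dy": -0.71,"dz": 0,"rx": 0,"ry": 0,"rz": 0},{"dx": 0.023,"dy": -0.886,"dz": 0,"rx": 0,"ry": 0,"rz": 0}]'

```text
time: 16.0
eef_pos: [0.4577, 0.1907, 0.1631]
tool_rot: [3.142, 0.003, 0.072]
ft_force: [0.6, 0.1, -3.1]
gripper_width: 0.0191
grip_force: 25.0
```

play_rows --moves '[{"dx": 0,"dy": -0.18,"dz": 0,"rx": 0,"ry": 0,"rz": 0},{"dx": 0.01,"dy": -0.35,"dz": 0,"rx": 0,"ry": 0,"rz": 0},{"dx": 0.01,"dy": -0.53,"dz": 0,"rx": 0,"ry": 0,"rz": 0},{"dx": 0.02,"dy": -0.71,"dz": 0,"rx": 0,"ry": 0,"rz": 0},{"dx": 0.023,"dy": -0.83,"dz": 0,"rx": 0,"ry": 0,"rz": 0},{"dx": 0.023,"dy": -0.886,"dz": 0,"rx": 0,"ry": 0,"rz": 0},{"dx": 0.023,"dy": -0.886,"dz": 0,"rx": 0,"ry": 0,"rz": 0},{"dx": 0.023,"dy": -0.886,"dz": 0,"rx": 0,"ry": 0,"rz": 0}]'

```text
time: 16.8
eef_pos: [0.4529, 0.3211, 0.164]
tool_rot: [3.141, 0.001, 0.071]
ft_force: [-0.3, -0.7, -2.0]
gripper_width: 0.0191
grip_force: 25.0
```

Run:
```python
from h import *
s=state(); print(s["eef_pos"],s["ft_force"],s["gripper_width"])
M=np.array([[np.cos(YC),np.sin(YC)],[-np.sin(YC),np.cos(YC)]])
print(M@(s["eef_pos"][:2]-C0))
c=get_calibration("wrist"); a=capture("wrist"); np.save("w6v.npy",c["view"])
for x,y in [(-.088,-.0215),(-.088,.1485),(.088,.1485),(.088,-.0215)]:
    p=proj(c,[*case(x,y),.01],True); print(p); cv2.circle(a,tuple(int(v) for v in p),3,(0,0,255),-1)
cv2.imwrite("pics/w6.png",a)
```

```text
[0.45294655 0.3210535  0.16396991] [-0.2999901  -0.67235321 -2.02689155] 0.019122178608505642
[-0.04599428  0.10339815]
[437.26732075 227.00823291]
[276.16609522 228.30393382]
[272.55699691  51.49723081]
[445.46052303  58.1090061 ]
```

View pics/w6.png

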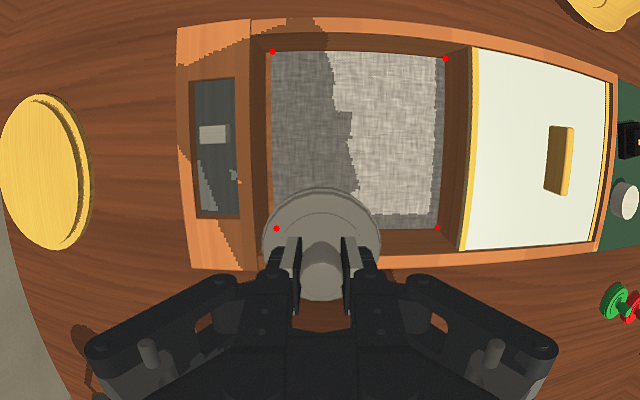

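The predicted recess corners match the picture, and the pyx hangs upright over its spot. Lowering.

play_rows --moves '[{"dx": 0,"dy": 0,"dz": 0.15,"rx": 0,"ry": 0,"rz": 0},{"dx": 0,"dy": 0,"dz": 0.35,"rx": 0,"ry": 0,"rz": 0},{"dx": 0,"dy": 0,"dz": 0.55,"rx": 0,"ry": 0,"rz": 0},{"dx": 0,"dy": 0,"dz": 0.7,"rx": 0,"ry": 0,"rz": 0},{"dx": 0,"dy": 0,"dz": 0.78,"rx": 0,"ry": 0,"rz": 0},{"dx": 0,"dy": 0,"dz": 0.82,"rx": 0,"ry": 0,"rz": 0},{"dx": 0,"dy": 0,"dz": 0.83,"rx": 0,"ry": 0,"rz": 0},{"dx": 0,"dy": 0,"dz": 0.83,"rx": 0,"ry": 0,"rz": 0}]'

```text
time: 17.65
eef_pos: [0.454, 0.3215, 0.0408]
tool_rot: [-3.141, -0.001, 0.071]
ft_force: [-0.8, -0.3, -2.7]
gripper_width: 0.019
grip_force: 25.0
```

play_rows --moves '[{"dx": 0,"dy": 0,"dz": 0.007,"rx": 0,"ry": 0,"rz": 0},{"dx": 0,"dy": 0,"dz": 0.014,"rx": 0,"ry": 0,"rz": 0},{"dx": 0,"dy": 0,"dz": 0.014,"rx": 0,"ry": 0,"rz": 0}]'

```text
time: 17.95
eef_pos: [0.4536, 0.3216, 0.0382]
tool_rot: [-3.141, -0.0, 0.071]
ft_force: [0.1, -0.5, -2.8]
gripper_width: 0.0191
grip_force: 25.0
```

play_rows --moves '[{"dx": 0,"dy": 0,"dz": 0.007,"rx": 0,"ry": 0,"rz": 0},{"dx": 0,"dy": 0,"dz": 0.011,"rx": 0,"ry": 0,"rz": 0},{"dx": 0,"dy": 0,"dz": 0.011,"rx": 0,"ry": 0,"rz": 0}]'

```text
time: 18.25
eef_pos: [0.4536, 0.3216, 0.0366]
tool_rot: [-3.141, -0.0, 0.071]
ft_force: [-1.1, -0.2, 1.7]
gripper_width: 0.0191
grip_force: 25.5
```

Contact. Opening and lifting.

play_rows --moves '[{"dx": 0,"dy": 0,"dz": 0,"rx": 0,"ry": 0,"rz": 0},{"dx": 0,"dy": 0,"dz": 0,"rx": 0,"ry": 0,"rz": 0},{"dx": 0,"dy": 0,"dz": 0,"rx": 0,"ry": 0,"rz": 0},{"dx": 0,"dy": 0,"dz": -0.1,"rx": 0,"ry": 0,"rz": 0},{"dx": 0,"dy": 0,"dz": -0.3,"rx": 0,"ry": 0,"rz": 0},{"dx": 0,"dy": 0,"dz": -0.6,"rx": 0,"ry": 0,"rz": 0},{"dx": 0,"dy": 0,"dz": -0.87,"rx": 0,"ry": 0,"rz": 0},{"dx": 0,"dy": 0,"dz": -0.87,"rx": 0,"ry": 0,"rz": 0}]' --fingers 0.15

```text
time: 19.05
eef_pos: [0.4556, 0.3225, 0.1723]
tool_rot: [-3.138, -0.01, 0.071]
ft_force: [0.0, -0.3, 0.6]
gripper_width: 0.0364
grip_force: 0.0
```

Run:
```python
from h import *
s=state(); print(s["eef_pos"],s["tool_rot"],s["gripper_width"])
c=get_calibration("wrist"); a=capture("wrist"); np.save("w7v.npy",c["view"])
t=capture("top")
o=np.zeros((600,640,3),np.uint8); o[:400]=a; o[400:600,:533]=cv2.resize(t[155:245,165:405],(533,200)); cv2.imwrite("pics/w7.png",o)
p=s["eef_pos"]
legs(p,YC,[(.58,-.2,.17,YC)])
legs(p,YC,[(.5807,-.2,.17,YC)])
```

```text
[0.45555964 0.32245538 0.17226899] [-3.13813886 -0.01001028  0.07140676] 0.03641496472739551
[ 0.58   -0.2     0.17    0.0714] -> [0.579 3.533 0.015] rz -0.0
[ 0.5807 -0.2     0.17    0.0714] -> [0.584 3.534 0.015] rz -0.0
```

View pics/w7.png

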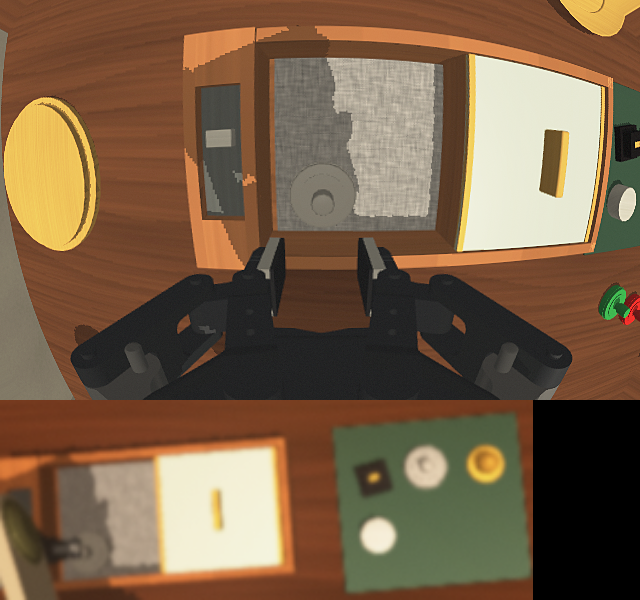

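Pyx B stands upright in the near-left of the recess at (322,195). Pyx A and the finial are still where they were. Moving over pyx A.

play_rows --moves '[{"dx": 0.05,"dy": 0.3,"dz": 0,"rx": 0,"ry": 0,"rz": 0},{"dx": 0.1,"dy": 0.6,"dz": 0,"rx": 0,"ry": 0,"rz": 0},{"dx": 0.146,"dy": 0.884,"dz": 0,"rx": 0,"ry": 0,"rz": 0}]'

```text
time: 19.45
eef_pos: [0.4843, 0.1892, 0.1652]
tool_rot: [3.141, 0.003, 0.072]
ft_force: [1.0, -0.7, 0.3]
gripper_width: 0.036
grip_force: 0.0
```

play_rows --moves '[{"dx": 0.05,"dy": 0.3,"dz": 0,"rx": 0,"ry": 0,"rz": 0},{"dx": 0.1,"dy": 0.6,"dz": 0,"rx": 0,"ry": 0,"rz": 0},{"dx": 0.146,"dy": 0.884,"dz": 0,"rx": 0,"ry": 0,"rz": 0}]'

```text
time: 19.75
eef_pos: [0.5157, 0.0582, 0.1653]
tool_rot: [-3.141, 0.003, 0.071]
ft_force: [0.1, 0.7, -0.3]
gripper_width: 0.0365
grip_force: 0.0
```

play_rows --moves '[{"dx": 0.05,"dy": 0.3,"dz": 0,"rx": 0,"ry": 0,"rz": 0},{"dx": 0.1,"dy": 0.6,"dz": 0,"rx": 0,"ry": 0,"rz": 0},{"dx": 0.146,"dy": 0.884,"dz": 0,"rx": 0,"ry": 0,"rz": 0}]'

```text
time: 20.05
eef_pos: [0.547, -0.0725, 0.1652]
tool_rot: [-3.14, 0.003, 0.071]
ft_force: [0.6, 0.2, -0.4]
gripper_width: 0.0363
grip_force: 0.0
```

play_rows --moves '[{"dx": 0.05,"dy": 0.3,"dz": 0,"rx": 0,"ry": 0,"rz": 0},{"dx": 0.1,"dy": 0.6,"dz": 0,"rx": 0,"ry": 0,"rz": 0},{"dx": 0.146,"dy": 0.884,"dz": 0,"rx": 0,"ry": 0,"rz": 0},{"dx": 0.146,"dy": 0.884,"dz": 0,"rx": 0,"ry": 0,"rz": 0},{"dx": 0.146,"dy": 0.884,"dz": 0,"rx": 0,"ry": 0,"rz": 0}]'

```text
time: 20.55
eef_pos: [0.578, -0.2017, 0.1648]
tool_rot: [-3.139, 0.003, 0.07]
ft_force: [-0.3, 1.1, -0.5]
gripper_width: 0.0367
grip_force: 0.0
```

```bash
cat > look.py <<'E'
from h import *
def look():
    s=state(); c=get_calibration("wrist"); a=capture("wrist")
    print(s["eef_pos"],s["tool_rot"],s["gripper_width"])
    h=cv2.cvtColor(a,cv2.COLOR_BGR2HSV); cv2.imwrite("pics/last.png",a)
    gray=cv2.inRange(h,(0,0,40),(180,45,255)); gold=cv2.inRange(h,(15,120,120),(35,255,255))
    for n,m in (("gray",gray),("gold",gold)):
        m[250:]=0
        m=cv2.morphologyEx(m,cv2.MORPH_OPEN,np.ones((5,5)))
        k,_,st,ce=cv2.connectedComponentsWithStats(m)
        for i in range(1,k):
            x,y,w,hh,A=st[i]
            if 300<A<12000: print(n,st[i],"bbox c",(x+w/2,y+hh/2),"->",ray(c,(x+w/2-.5,y+hh/2-.5),.023 if n=="gray" else .011,True).round(4))
if __name__=="__main__": look()
E
python3 look.py
```

```text
[ 0.57804838 -0.20169488  0.16481935] [-3.13941170e+00  2.80472196e-03  6.96885486e-02] 0.0367245682173986
gray [ 285  152   67   67 3360] bbox c (np.float64(318.5), np.float64(185.5)) -> [ 0.5832 -0.1989  0.023 ]
gray [   0  160   92   90 6099] bbox c (np.float64(46.0), np.float64(205.0)) -> [0.5384 0.1607 0.023 ]
gold [  88    0  140   68 7243] bbox c (np.float64(158.0), np.float64(34.0)) -> [ 0.734  -0.0199  0.011 ]
gold [ 321    0   92   34 2383] bbox c (np.float64(367.0), np.float64(17.0)) -> [ 0.7507 -0.2339  0.011 ]
gold [ 568    0   72  100 3114] bbox c (np.float64(604.0), np.float64(50.0)) -> [ 0.7985 -0.5622  0.011 ]
gold [ 386  160   52   54 2148] bbox c (np.float64(412.0), np.float64(187.0)) -> [ 0.5861 -0.2927  0.011 ]
```

play_rows --moves '[{"dx": 0.022,"dy": -0.014,"dz": 0.3,"rx": 0,"ry": 0,"rz": 0},{"dx": 0.022,"dy": -0.014,"dz": 0.5,"rx": 0,"ry": 0,"rz": 0},{"dx": 0.022,"dy": -0.014,"dz": 0.7,"rx": 0,"ry": 0,"rz": 0},{"dx": 0.022,"dy": -0.014,"dz": 0.81,"rx": 0,"ry": 0,"rz": 0},{"dx": 0.022,"dy": -0.014,"dz": 0.9,"rx": 0,"ry": 0,"rz": 0},{"dx": 0.022,"dy": -0.014,"dz": 0.9,"rx": 0,"ry": 0,"rz": 0}]'

```text
time: 21.2
eef_pos: [0.581, -0.1976, 0.0303]
tool_rot: [-3.14, 0.003, 0.072]
ft_force: [-1.1, -0.3, -0.5]
gripper_width: 0.0364
grip_force: 0.0
```

play_rows --moves '[{"dx": 0,"dy": 0,"dz": 0,"rx": 0,"ry": 0,"rz": 0},{"dx": 0,"dy": 0,"dz": 0,"rx": 0,"ry": 0,"rz": 0},{"dx": 0,"dy": 0,"dz": 0,"rx": 0,"ry": 0,"rz": 0},{"dx": 0,"dy": 0,"dz": 0,"rx": 0,"ry": 0,"rz": 0},{"dx": 0,"dy": 0,"dz": 0,"rx": 0,"ry": 0,"rz": 0}]' --fingers 1 --grip_force 25

```text
time: 21.7
eef_pos: [0.5822, -0.199, 0.0327]
tool_rot: [3.141, -0.001, 0.071]
ft_force: [0.2, 1.9, 6.0]
gripper_width: 0.0194
grip_force: 26.4
```

play_rows --moves '[{"dx": 0,"dy": 0,"dz": -0.02,"rx": 0,"ry": 0,"rz": 0},{"dx": 0,"dy": 0,"dz": -0.06,"rx": 0,"ry": 0,"rz": 0},{"dx": 0,"dy": 0,"dz": -0.15,"rx": 0,"ry": 0,"rz": 0},{"dx": 0,"dy": 0,"dz": -0.15,"rx": 0,"ry": 0,"rz": 0}]'

```text
time: 22.1
eef_pos: [0.5827, -0.1996, 0.0565]
tool_rot: [3.14, -0.003, 0.071]
ft_force: [0.5, -0.4, -2.8]
gripper_width: 0.0192
grip_force: 25.6
```

Run:
```python
from h import *
s=state(); p=s["eef_pos"]; print(p,s["ft_force"])
t=case(.045,.1035); legs(p,YC,[(*t,.164,YC)])
```

```text
[ 0.58270373 -0.19955167  0.05647786] [ 0.50940377 -0.40046737 -2.75782913]
[0.5437 0.3276 0.164  0.0714] -> [-0.009 -3.524 -0.717] rz -0.0
```

play_rows --moves '[{"dx": 0,"dy": 0,"dz": -0.15,"rx": 0,"ry": 0,"rz": 0},{"dx": 0,"dy": 0,"dz": -0.35,"rx": 0,"ry": 0,"rz": 0},{"dx": 0,"dy": 0,"dz": -0.55,"rx": 0,"ry": 0,"rz": 0},{"dx": 0,"dy": 0,"dz": -0.7,"rx": 0,"ry": 0,"rz": 0},{"dx": 0,"dy": 0,"dz": -0.73,"rx": 0,"ry": 0,"rz": 0}]'

```text
time: 22.6
eef_pos: [0.5826, -0.1995, 0.1667]
tool_rot: [3.139, -0.004, 0.071]
ft_force: [0.8, 0.5, -3.7]
gripper_width: 0.0191
grip_force: 25.7
```

play_rows --moves '[{"dx": 0,"dy": -0.06,"dz": 0,"rx": 0,"ry": 0,"rz": 0},{"dx": 0,"dy": -0.18,"dz": 0,"rx": 0,"ry": 0,"rz": 0},{"dx": 0,"dy": -0.35,"dz": 0,"rx": 0,"ry": 0,"rz": 0},{"dx": 0,"dy": -0.53,"dz": 0,"rx": 0,"ry": 0,"rz": 0},{"dx": 0,"dy": -0.71,"dz": 0,"rx": 0,"ry": 0,"rz": 0},{"dx": 0,"dy": -0.88,"dz": 0,"rx": 0,"ry": 0,"rz": 0}]'

```text
time: 23.2
eef_pos: [0.5712, -0.0645, 0.1623]
tool_rot: [-3.14, 0.003, 0.072]
ft_force: [0.5, -0.7, -3.4]
gripper_width: 0.0193
grip_force: 25.6
```

play_rows --moves '[{"dx": 0,"dy": -0.18,"dz": 0,"rx": 0,"ry": 0,"rz": 0},{"dx": 0,"dy": -0.35,"dz": 0,"rx": 0,"ry": 0,"rz": 0},{"dx": 0,"dy": -0.53,"dz": 0,"rx": 0,"ry": 0,"rz": 0},{"dx": 0,"dy": -0.71,"dz": 0,"rx": 0,"ry": 0,"rz": 0},{"dx": 0,"dy": -0.88,"dz": 0,"rx": 0,"ry": 0,"rz": 0}]'

```text
time: 23.7
eef_pos: [0.5615, 0.0669, 0.1623]
tool_rot: [-3.141, 0.003, 0.072]
ft_force: [-0.4, -0.7, -3.4]
gripper_width: 0.0194
grip_force: 25.6
```

play_rows --moves '[{"dx": 0,"dy": -0.18,"dz": 0,"rx": 0,"ry": 0,"rz": 0},{"dx": 0,"dy": -0.35,"dz": 0,"rx": 0,"ry": 0,"rz": 0},{"dx": 0,"dy": -0.53,"dz": 0,"rx": 0,"ry": 0,"rz": 0},{"dx": 0,"dy": -0.71,"dz": 0,"rx": 0,"ry": 0,"rz": 0},{"dx": 0,"dy": -0.88,"dz": 0,"rx": 0,"ry": 0,"rz": 0}]'

```text
time: 24.2
eef_pos: [0.5518, 0.1983, 0.1623]
tool_rot: [-3.142, 0.003, 0.072]
ft_force: [0.7, -1.1, -3.0]
gripper_width: 0.0186
grip_force: 25.6
```

play_rows --moves '[{"dx": 0,"dy": -0.18,"dz": 0,"rx": 0,"ry": 0,"rz": 0},{"dx": 0,"dy": -0.35,"dz": 0,"rx": 0,"ry": 0,"rz": 0},{"dx": 0,"dy": -0.53,"dz": 0,"rx": 0,"ry": 0,"rz": 0},{"dx": 0,"dy": -0.71,"dz": 0,"rx": 0,"ry": 0,"rz": 0},{"dx": 0,"dy": -0.83,"dz": 0,"rx": 0,"ry": 0,"rz": 0},{"dx": 0,"dy": -0.88,"dz": 0,"rx": 0,"ry": 0,"rz": 0},{"dx": 0,"dy": -0.88,"dz": 0,"rx": 0,"ry": 0,"rz": 0},{"dx": 0,"dy": -0.88,"dz": 0,"rx": 0,"ry": 0,"rz": 0}]'

```text
time: 25.0
eef_pos: [0.5442, 0.3269, 0.1635]
tool_rot: [3.141, 0.001, 0.071]
ft_force: [0.7, 0.2, -3.5]
gripper_width: 0.0192
grip_force: 25.5
```

play_rows --moves '[{"dx": 0,"dy": 0,"dz": 0.15,"rx": 0,"ry": 0,"rz": 0},{"dx": 0,"dy": 0,"dz": 0.35,"rx": 0,"ry": 0,"rz": 0},{"dx": 0,"dy": 0,"dz": 0.55,"rx": 0,"ry": 0,"rz": 0},{"dx": 0,"dy": 0,"dz": 0.7,"rx": 0,"ry": 0,"rz": 0},{"dx": 0,"dy": 0,"dz": 0.77,"rx": 0,"ry": 0,"rz": 0},{"dx": 0,"dy": 0,"dz": 0.81,"rx": 0,"ry": 0,"rz": 0},{"dx": 0,"dy": 0,"dz": 0.82,"rx": 0,"ry": 0,"rz": 0},{"dx": 0,"dy": 0,"dz": 0.82,"rx": 0,"ry": 0,"rz": 0}]'

```text
time: 25.8
eef_pos: [0.5448, 0.3276, 0.0417]
tool_rot: [-3.141, -0.001, 0.071]
ft_force: [-0.1, 0.2, -2.6]
gripper_width: 0.0191
grip_force: 25.5
```

play_rows --moves '[{"dx": 0,"dy": 0,"dz": 0.007,"rx": 0,"ry": 0,"rz": 0},{"dx": 0,"dy": 0,"dz": 0.012,"rx": 0,"ry": 0,"rz": 0},{"dx": 0,"dy": 0,"dz": 0.012,"rx": 0,"ry": 0,"rz": 0}]'

```text
time: 26.1
eef_pos: [0.5443, 0.3277, 0.0393]
tool_rot: [-3.141, -0.0, 0.071]
ft_force: [-0.4, 0.8, -3.5]
gripper_width: 0.0187
grip_force: 25.5
```

play_rows --moves '[{"dx": 0,"dy": 0,"dz": 0.004,"rx": 0,"ry": 0,"rz": 0},{"dx": 0,"dy": 0,"dz": 0.008,"rx": 0,"ry": 0,"rz": 0},{"dx": 0,"dy": 0,"dz": 0.008,"rx": 0,"ry": 0,"rz": 0}]'

```text
time: 26.4
eef_pos: [0.5443, 0.3278, 0.0388]
tool_rot: [-3.141, -0.001, 0.071]
ft_force: [-2.3, -1.7, 5.5]
gripper_width: 0.0193
grip_force: 26.4
```

play_rows --moves '[{"dx": 0,"dy": 0,"dz": -0.005,"rx": 0,"ry": 0,"rz": 0},{"dx": 0,"dy": 0,"dz": -0.005,"rx": 0,"ry": 0,"rz": 0},{"dx": 0,"dy": 0,"dz": -0.005,"rx": 0,"ry": 0,"rz": 0},{"dx": 0,"dy": 0,"dz": -0.1,"rx": 0,"ry": 0,"rz": 0},{"dx": 0,"dy": 0,"dz": -0.3,"rx": 0,"ry": 0,"rz": 0},{"dx": 0,"dy": 0,"dz": -0.6,"rx": 0,"ry": 0,"rz": 0},{"dx": 0,"dy": 0,"dz": -0.87,"rx": 0,"ry": 0,"rz": 0},{"dx": 0,"dy": 0,"dz": -0.87,"rx": 0,"ry": 0,"rz": 0}]' --fingers 0.15

```text
time: 27.2
eef_pos: [0.5463, 0.3286, 0.1757]
tool_rot: [-3.138, -0.012, 0.071]
ft_force: [-0.3, -0.3, -0.1]
gripper_width: 0.0362
grip_force: 0.0
```

play_rows --moves '[{"dx": 0,"dy": 0.28,"dz": 0,"rx": 0,"ry": 0,"rz": 0},{"dx": 0,"dy": 0.56,"dz": 0,"rx": 0,"ry": 0,"rz": 0},{"dx": 0,"dy": 0.83,"dz": 0,"rx": 0,"ry": 0,"rz": 0}]'

```text
time: 27.5
eef_pos: [0.5528, 0.2021, 0.1687]
tool_rot: [3.142, -0.0, 0.072]
ft_force: [-0.1, -0.1, -0.4]
gripper_width: 0.0363
grip_force: 0.0
```

play_rows --moves '[{"dx": 0,"dy": 0.28,"dz": 0,"rx": 0,"ry": 0,"rz": 0},{"dx": 0,"dy": 0.56,"dz": 0,"rx": 0,"ry": 0,"rz": 0},{"dx": 0,"dy": 0.83,"dz": 0,"rx": 0,"ry": 0,"rz": 0}]'

```text
time: 27.8
eef_pos: [0.5618, 0.0776, 0.1688]
tool_rot: [3.142, -0.0, 0.071]
ft_force: [-0.1, 0.3, 0.7]
gripper_width: 0.0365
grip_force: 0.0
```

play_rows --moves '[{"dx": 0,"dy": 0.28,"dz": 0,"rx": 0,"ry": 0,"rz": 0},{"dx": 0,"dy": 0.56,"dz": 0,"rx": 0,"ry": 0,"rz": 0},{"dx": 0,"dy": 0.83,"dz": 0,"rx": 0,"ry": 0,"rz": 0}]'

```text
time: 28.1
eef_pos: [0.5707, -0.0467, 0.1688]
tool_rot: [3.141, -0.0, 0.071]
ft_force: [0.2, 0.5, -0.1]
gripper_width: 0.0361
grip_force: 0.0
```

play_rows --moves '[{"dx": 0,"dy": 0.28,"dz": 0,"rx": 0,"ry": 0,"rz": 0},{"dx": 0,"dy": 0.56,"dz": 0,"rx": 0,"ry": 0,"rz": 0},{"dx": 0,"dy": 0.83,"dz": 0,"rx": 0,"ry": 0,"rz": 0}]'

```text
time: 28.4
eef_pos: [0.5795, -0.1709, 0.1687]
tool_rot: [3.141, -0.0, 0.071]
ft_force: [-0.0, -0.0, -0.3]
gripper_width: 0.0362
grip_force: 0.0
```

play_rows --moves '[{"dx": 0,"dy": 0.28,"dz": 0,"rx": 0,"ry": 0,"rz": 0},{"dx": -0.01,"dy": 0.56,"dz": 0,"rx": 0,"ry": 0,"rz": 0},{"dx": -0.02,"dy": 0.83,"dz": 0,"rx": 0,"ry": 0,"rz": 0},{"dx": -0.02,"dy": 0.83,"dz": 0,"rx": 0,"ry": 0,"rz": 0},{"dx": -0.02,"dy": 0.83,"dz": 0,"rx": 0,"ry": 0,"rz": 0}]' --fingers -0.3

```text
time: 28.9
eef_pos: [0.5852, -0.2939, 0.1681]
tool_rot: [-3.141, 0.0, 0.07]
ft_force: [0.1, 0.4, -0.1]
gripper_width: 0.0554
grip_force: 0.0
```

```bash
python3 look.py; cp pics/last.png pics/w8.png
```

```text
[ 0.58522798 -0.29387028  0.16814006] [-3.14098324e+00  2.86258110e-04  6.98566113e-02] 0.05537140111711652
gray [ 578    0   62   58 2497] bbox c (np.float64(609.0), np.float64(29.0)) -> [ 0.8382 -0.6602  0.023 ]
gray [   0  166   44   84 2602] bbox c (np.float64(22.0), np.float64(208.0)) -> [0.5355 0.1377 0.023 ]
gold [  42    0  112   84 7028] bbox c (np.float64(98.0), np.float64(42.0)) -> [ 0.7454 -0.0228  0.011 ]
gold [ 228    0   94   36 2542] bbox c (np.float64(275.0), np.float64(18.0)) -> [ 0.7525 -0.2376  0.011 ]
gold [ 499    0   48   43 1607] bbox c (np.float64(523.0), np.float64(21.5)) -> [ 0.7971 -0.5079  0.011 ]
gold [ 506   37  134   54 3042] bbox c (np.float64(573.0), np.float64(64.0)) -> [ 0.7675 -0.5917  0.011 ]
gold [ 287  204   54   46 2045] bbox c (np.float64(314.0), np.float64(227.0)) -> [ 0.5439 -0.2896  0.011 ]
```

View pics/w8.png

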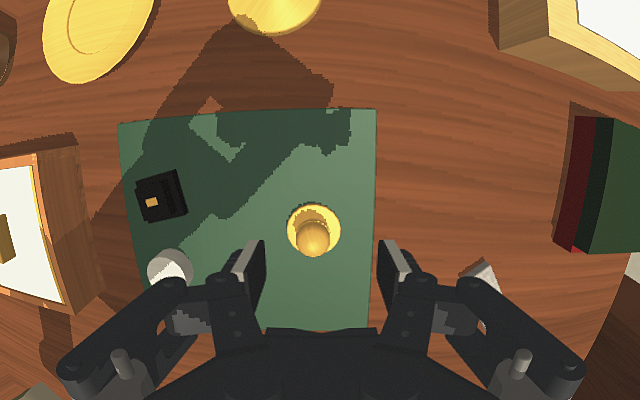

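The finial was knocked about 4 cm nearer to the robot while I was away. It still stands upright, foot at about (314,230) and acorn at (314,240).

Run:
```python
from h import *
s=state(); c=get_calibration("wrist")
for p,z in [((313.5,229.5),.011),((313.5,239),.037)]: print(ray(c,p,z,True).round(4))
for x in (.541,.545): print(x,[proj(c,(x+dx,-.2896,z),True).round(1) for dx,z in ((.028,.012),(0,.04),(-.028,.012))])
legs(s["eef_pos"],YC,[(.543,-.2897,.1,YC)])
```

```text
[ 0.5408 -0.2889  0.011 ]
[ 0.5407 -0.2895  0.037 ]
0.541 [array([316. , 203.4]), array([313.6, 239.9]), array([312.5, 254.4])]
0.545 [array([316.3, 199.6]), array([313.9, 235.9]), array([312.8, 251. ])]
[ 0.543  -0.2897  0.1     0.0714] -> [-0.281 -0.041  0.456] rz -0.0
```

play_rows --moves '[{"dx": -0.15,"dy": -0.03,"dz": 0,"rx": 0,"ry": 0,"rz": 0},{"dx": -0.29,"dy": -0.05,"dz": 0.1,"rx": 0,"ry": 0,"rz": 0},{"dx": -0.29,"dy": -0.05,"dz": 0.3,"rx": 0,"ry": 0,"rz": 0},{"dx": -0.29,"dy": -0.05,"dz": 0.5,"rx": 0,"ry": 0,"rz": 0},{"dx": -0.29,"dy": -0.05,"dz": 0.5,"rx": 0,"ry": 0,"rz": 0}]'

```text
time: 29.45
eef_pos: [0.5403, -0.2865, 0.0904]
tool_rot: [-3.137, 0.005, 0.073]
ft_force: [-0.1, -0.2, 0.3]
gripper_width: 0.0555
grip_force: 0.0
```

Run:
```python
from h import *
s=state(); c=get_calibration("wrist"); print(s["eef_pos"])
a=capture("wrist"); h=cv2.cvtColor(a,cv2.COLOR_BGR2HSV); m=cv2.inRange(h,(15,120,80),(35,255,255)); m[:150]=0; m[:,:220]=0;m[:,420:]=0
k,_,st,ce=cv2.connectedComponentsWithStats(m); print([(x.tolist()) for x in st[1:] if x[4]>100])
for dx,z in ((.028,.012),(0,.04),(0,.056),(-.028,.012)): print(proj(c,(.541+dx,-.2894,z),True).round(1))
for dy in (-.028,.028): print(proj(c,(.541,-.2894+dy,.012),True).round(1))
```

```text
[ 0.54027639 -0.28645657  0.0904113 ]
[[288, 172, 75, 74, 3433]]
[327.7 171.7]
[325.1 220.9]
[325.3 229.4]
[322.  243.5]
[362.  211.4]
[287.2 206.2]
```

play_rows --moves '[{"dx": 0.003,"dy": 0.015,"dz": 0.1,"rx": 0,"ry": 0,"rz": 0},{"dx": 0.003,"dy": 0.015,"dz": 0.25,"rx": 0,"ry": 0,"rz": 0},{"dx": 0.003,"dy": 0.015,"dz": 0.38,"rx": 0,"ry": 0,"rz": 0},{"dx": 0.003,"dy": 0.015,"dz": 0.45,"rx": 0,"ry": 0,"rz": 0},{"dx": 0.003,"dy": 0.015,"dz": 0.49,"rx": 0,"ry": 0,"rz": 0},{"dx": 0.003,"dy": 0.015,"dz": 0.49,"rx": 0,"ry": 0,"rz": 0}]'

```text
time: 30.1
eef_pos: [0.5426, -0.2912, 0.0204]
tool_rot: [3.141, -0.0, 0.072]
ft_force: [-0.5, 0.2, 0.1]
gripper_width: 0.0556
grip_force: 0.0
```

play_rows --moves '[{"dx": 0,"dy": 0,"dz": 0,"rx": 0,"ry": 0,"rz": 0},{"dx": 0,"dy": 0,"dz": 0,"rx": 0,"ry": 0,"rz": 0},{"dx": 0,"dy": 0,"dz": 0,"rx": 0,"ry": 0,"rz": 0},{"dx": 0,"dy": 0,"dz": 0,"rx": 0,"ry": 0,"rz": 0},{"dx": 0,"dy": 0,"dz": 0,"rx": 0,"ry": 0,"rz": 0}]' --fingers 1 --grip_force 30

```text
time: 30.6
eef_pos: [0.5427, -0.2913, 0.0211]
tool_rot: [3.141, -0.001, 0.071]
ft_force: [-0.6, 3.0, 7.0]
gripper_width: 0.032
grip_force: 29.7
```

play_rows --moves '[{"dx": 0,"dy": 0,"dz": -0.02,"rx": 0,"ry": 0,"rz": 0},{"dx": 0,"dy": 0,"dz": -0.06,"rx": 0,"ry": 0,"rz": 0},{"dx": 0,"dy": 0,"dz": -0.15,"rx": 0,"ry": 0,"rz": 0},{"dx": 0,"dy": 0,"dz": -0.15,"rx": 0,"ry": 0,"rz": 0}]'

```text
time: 31.0
eef_pos: [0.5431, -0.292, 0.0446]
tool_rot: [3.139, -0.003, 0.071]
ft_force: [0.5, 0.1, -2.5]
gripper_width: 0.032
grip_force: 30.2
```

Run:
```python
from h import *
s=state(); p=s["eef_pos"]; print(p,s["ft_force"],s["gripper_width"],s["grip_force"])
t=case(0,.022); legs(p,YC,[(*t,.164,YC)])
```

```text
[ 0.54309485 -0.29204729  0.04456   ] [ 0.46077702  0.12148972 -2.48060156] 0.03203382142329355 30.197866559028625
[0.5046 0.2431 0.164  0.0714] -> [-1.000e-03 -3.577e+00 -7.960e-01] rz -0.0
```

play_rows --moves '[{"dx": 0,"dy": 0,"dz": -0.15,"rx": 0,"ry": 0,"rz": 0},{"dx": 0,"dy": 0,"dz": -0.35,"rx": 0,"ry": 0,"rz": 0},{"dx": 0,"dy": 0,"dz": -0.55,"rx": 0,"ry": 0,"rz": 0},{"dx": 0,"dy": 0,"dz": -0.74,"rx": 0,"ry": 0,"rz": 0},{"dx": 0,"dy": 0,"dz": -0.8,"rx": 0,"ry": 0,"rz": 0}]'

```text
time: 31.5
eef_pos: [0.543, -0.2919, 0.1655]
tool_rot: [3.138, -0.004, 0.071]
ft_force: [0.8, 0.1, -2.4]
gripper_width: 0.032
grip_force: 30.6
```

play_rows --moves '[{"dx": 0,"dy": -0.06,"dz": 0,"rx": 0,"ry": 0,"rz": 0},{"dx": 0,"dy": -0.18,"dz": 0,"rx": 0,"ry": 0,"rz": 0},{"dx": 0,"dy": -0.35,"dz": 0,"rx": 0,"ry": 0,"rz": 0},{"dx": 0,"dy": -0.53,"dz": 0,"rx": 0,"ry": 0,"rz": 0},{"dx": 0,"dy": -0.71,"dz": 0,"rx": 0,"ry": 0,"rz": 0},{"dx": 0,"dy": -0.894,"dz": 0,"rx": 0,"ry": 0,"rz": 0}]'

```text
time: 32.1
eef_pos: [0.5315, -0.1547, 0.1605]
tool_rot: [-3.139, 0.003, 0.072]
ft_force: [0.2, -0.3, -2.2]
gripper_width: 0.0318
grip_force: 30.6
```

play_rows --moves '[{"dx": 0,"dy": -0.18,"dz": 0,"rx": 0,"ry": 0,"rz": 0},{"dx": 0,"dy": -0.35,"dz": 0,"rx": 0,"ry": 0,"rz": 0},{"dx": 0,"dy": -0.53,"dz": 0,"rx": 0,"ry": 0,"rz": 0},{"dx": 0,"dy": -0.71,"dz": 0,"rx": 0,"ry": 0,"rz": 0},{"dx": 0,"dy": -0.894,"dz": 0,"rx": 0,"ry": 0,"rz": 0}]'

```text
time: 32.6
eef_pos: [0.5215, -0.0212, 0.1607]
tool_rot: [-3.14, 0.003, 0.072]
ft_force: [1.2, 0.4, -2.4]
gripper_width: 0.0318
grip_force: 30.6
```

play_rows --moves '[{"dx": 0,"dy": -0.18,"dz": 0,"rx": 0,"ry": 0,"rz": 0},{"dx": 0,"dy": -0.35,"dz": 0,"rx": 0,"ry": 0,"rz": 0},{"dx": 0,"dy": -0.53,"dz": 0,"rx": 0,"ry": 0,"rz": 0},{"dx": 0,"dy": -0.71,"dz": 0,"rx": 0,"ry": 0,"rz": 0},{"dx": 0,"dy": -0.894,"dz": 0,"rx": 0,"ry": 0,"rz": 0}]'

```text
time: 33.1
eef_pos: [0.5116, 0.1121, 0.1607]
tool_rot: [-3.141, 0.003, 0.072]
ft_force: [-0.1, -0.3, -2.6]
gripper_width: 0.0315
grip_force: 30.6
```

play_rows --moves '[{"dx": 0,"dy": -0.18,"dz": 0,"rx": 0,"ry": 0,"rz": 0},{"dx": 0,"dy": -0.35,"dz": 0,"rx": 0,"ry": 0,"rz": 0},{"dx": 0,"dy": -0.53,"dz": 0,"rx": 0,"ry": 0,"rz": 0},{"dx": 0,"dy": -0.71,"dz": 0,"rx": 0,"ry": 0,"rz": 0},{"dx": 0,"dy": -0.84,"dz": 0,"rx": 0,"ry": 0,"rz": 0},{"dx": 0,"dy": -0.894,"dz": 0,"rx": 0,"ry": 0,"rz": 0},{"dx": 0,"dy": -0.894,"dz": 0,"rx": 0,"ry": 0,"rz": 0},{"dx": 0,"dy": -0.894,"dz": 0,"rx": 0,"ry": 0,"rz": 0}]'

```text
time: 33.9
eef_pos: [0.5035, 0.2433, 0.1617]
tool_rot: [3.141, 0.001, 0.071]
ft_force: [-0.4, 0.2, -2.8]
gripper_width: 0.032
grip_force: 30.6
```

Run:
```python
from h import *
s=state(); p=s["eef_pos"]; print(p,s["ft_force"],s["gripper_width"],s["grip_force"])
cv2.imwrite("pics/w9.png",capture("wrist"))
```

```text
[0.50352425 0.24328868 0.16170194] [-0.43662694  0.21660312 -2.75885378] 0.03196720060650174 30.598613619804382
```

View pics/w9.png

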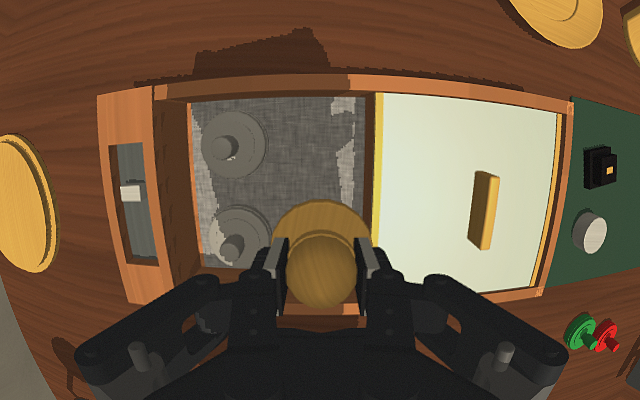

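Both pyxes stand upright in the recess at (233,147) and (237,240), and the finial hangs upright over its spot. Lowering it.

play_rows --moves '[{"dx": 0,"dy": 0,"dz": 0.15,"rx": 0,"ry": 0,"rz": 0},{"dx": 0,"dy": 0,"dz": 0.35,"rx": 0,"ry": 0,"rz": 0},{"dx": 0,"dy": 0,"dz": 0.55,"rx": 0,"ry": 0,"rz": 0},{"dx": 0,"dy": 0,"dz": 0.74,"rx": 0,"ry": 0,"rz": 0},{"dx": 0,"dy": 0,"dz": 0.83,"rx": 0,"ry": 0,"rz": 0},{"dx": 0,"dy": 0,"dz": 0.87,"rx": 0,"ry": 0,"rz": 0},{"dx": 0,"dy": 0,"dz": 0.88,"rx": 0,"ry": 0,"rz": 0},{"dx": 0,"dy": 0,"dz": 0.88,"rx": 0,"ry": 0,"rz": 0}]'

```text
time: 34.75
eef_pos: [0.5045, 0.2435, 0.031]
tool_rot: [-3.141, -0.001, 0.071]
ft_force: [0.7, -0.3, -3.5]
gripper_width: 0.0317
grip_force: 30.5
```

play_rows --moves '[{"dx": 0,"dy": 0,"dz": 0.007,"rx": 0,"ry": 0,"rz": 0},{"dx": 0,"dy": 0,"dz": 0.014,"rx": 0,"ry": 0,"rz": 0},{"dx": 0,"dy": 0,"dz": 0.014,"rx": 0,"ry": 0,"rz": 0}]'

```text
time: 35.05
eef_pos: [0.5041, 0.2438, 0.0285]
tool_rot: [-3.142, -0.0, 0.071]
ft_force: [-0.5, -0.4, -3.1]
gripper_width: 0.0323
grip_force: 30.5
```

play_rows --moves '[{"dx": 0,"dy": 0,"dz": 0.005,"rx": 0,"ry": 0,"rz": 0},{"dx": 0,"dy": 0,"dz": 0.01,"rx": 0,"ry": 0,"rz": 0},{"dx": 0,"dy": 0,"dz": 0.01,"rx": 0,"ry": 0,"rz": 0}]'

```text
time: 35.35
eef_pos: [0.5043, 0.2438, 0.0278]
tool_rot: [3.141, -0.001, 0.071]
ft_force: [-3.2, -1.0, 7.1]
gripper_width: 0.0319
grip_force: 34.1
```

play_rows --moves '[{"dx": 0,"dy": 0,"dz": -0.005,"rx": 0,"ry": 0,"rz": 0},{"dx": 0,"dy": 0,"dz": -0.005,"rx": 0,"ry": 0,"rz": 0},{"dx": 0,"dy": 0,"dz": -0.005,"rx": 0,"ry": 0,"rz": 0},{"dx": 0,"dy": 0,"dz": -0.06,"rx": 0,"ry": 0,"rz": 0},{"dx": 0,"dy": 0,"dz": -0.2,"rx": 0,"ry": 0,"rz": 0},{"dx": 0,"dy": 0,"dz": -0.5,"rx": 0,"ry": 0,"rz": 0},{"dx": 0,"dy": 0,"dz": -0.85,"rx": 0,"ry": 0,"rz": 0},{"dx": 0,"dy": 0,"dz": -0.85,"rx": 0,"ry": 0,"rz": 0}]' --fingers 0

```text
time: 36.15
eef_pos: [0.5066, 0.2443, 0.1609]
tool_rot: [-3.14, -0.012, 0.071]
ft_force: [0.2, 0.2, -0.8]
gripper_width: 0.0425
grip_force: 0.0
```

play_rows --moves '[{"dx": 0,"dy": 0.25,"dz": 0,"rx": 0,"ry": 0,"rz": 0},{"dx": 0,"dy": 0.5,"dz": 0,"rx": 0,"ry": 0,"rz": 0},{"dx": 0,"dy": 0.75,"dz": 0,"rx": 0,"ry": 0,"rz": 0},{"dx": 0,"dy": 0.865,"dz": 0,"rx": 0,"ry": 0,"rz": 0},{"dx": 0,"dy": 0.865,"dz": 0,"rx": 0,"ry": 0,"rz": 0},{"dx": 0,"dy": 0.865,"dz": 0,"rx": 0,"ry": 0,"rz": 0}]'

```text
time: 36.75
eef_pos: [0.5133, 0.1144, 0.1543]
tool_rot: [-3.141, -0.0, 0.071]
ft_force: [-0.6, -0.7, -0.5]
gripper_width: 0.0428
grip_force: 0.0
```

Run:
```python
from h import *
s=state(); p=s["eef_pos"]; print(p,s["ft_force"],s["gripper_width"])
cv2.imwrite("pics/w10.png",capture("wrist"))
M=np.array([[np.cos(YC),np.sin(YC)],[-np.sin(YC),np.cos(YC)]]); print(M@(p[:2]-C0))
```

```text
[0.51328181 0.11441133 0.15433307] [-0.56103317 -0.6585813  -0.45568357] 0.042826221640072035
[-0.00055446 -0.10702179]
```

View pics/w10.png

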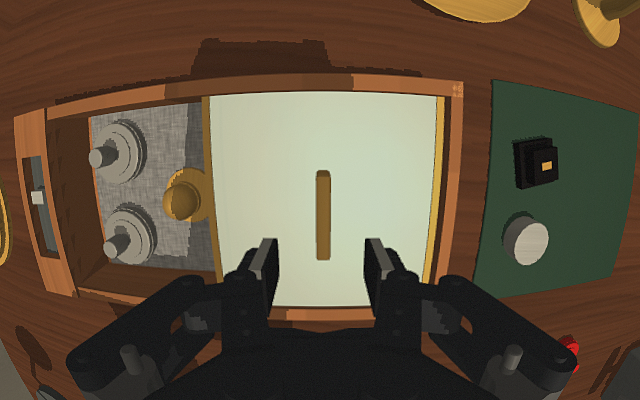

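All three pieces stand upright in the recess, at (120,150), (130,232) and (187,200). The mat holds only the cross base and the tin, and the handle is centred. Gripping and shutting the door.

play_rows --moves '[{"dx": 0,"dy": 0.008,"dz": 0.15,"rx": 0,"ry": 0,"rz": 0},{"dx": 0,"dy": 0.008,"dz": 0.3,"rx": 0,"ry": 0,"rz": 0},{"dx": 0,"dy": 0.008,"dz": 0.41,"rx": 0,"ry": 0,"rz": 0},{"dx": 0,"dy": 0.008,"dz": 0.45,"rx": 0,"ry": 0,"rz": 0},{"dx": 0,"dy": 0.008,"dz": 0.45,"rx": 0,"ry": 0,"rz": 0}]'

```text
time: 37.3
eef_pos: [0.5131, 0.1139, 0.0863]
tool_rot: [-3.141, 0.001, 0.072]
ft_force: [0.0, 0.2, 0.9]
gripper_width: 0.043
grip_force: 0.0
```

play_rows --moves '[{"dx": 0,"dy": 0,"dz": 0,"rx": 0,"ry": 0,"rz": 0},{"dx": 0,"dy": 0,"dz": 0,"rx": 0,"ry": 0,"rz": 0},{"dx": 0,"dy": 0,"dz": 0,"rx": 0,"ry": 0,"rz": 0},{"dx": 0,"dy": 0,"dz": 0,"rx": 0,"ry": 0,"rz": 0},{"dx": 0,"dy": 0,"dz": 0,"rx": 0,"ry": 0,"rz": 0}]' --fingers 1 --grip_force 20

```text
time: 37.8
eef_pos: [0.5138, 0.1132, 0.0876]
tool_rot: [-3.141, -0.002, 0.071]
ft_force: [-2.6, 1.0, 5.7]
gripper_width: 0.0092
grip_force: 22.8
```

play_rows --moves '[{"dx": 0,"dy": -0.05,"dz": 0,"rx": 0,"ry": 0,"rz": 0},{"dx": 0,"dy": -0.15,"dz": 0,"rx": 0,"ry": 0,"rz": 0},{"dx": 0,"dy": -0.25,"dz": 0,"rx": 0,"ry": 0,"rz": 0},{"dx": 0,"dy": -0.35,"dz": 0,"rx": 0,"ry": 0,"rz": 0},{"dx": 0,"dy": -0.45,"dz": 0,"rx": 0,"ry": 0,"rz": 0},{"dx": 0,"dy": -0.55,"dz": 0,"rx": 0,"ry": 0,"rz": 0},{"dx": 0,"dy": -0.65,"dz": 0,"rx": 0,"ry": 0,"rz": 0},{"dx": 0,"dy": -0.75,"dz": 0,"rx": 0,"ry": 0,"rz": 0},{"dx": 0,"dy": -0.85,"dz": 0,"rx": 0,"ry": 0,"rz": 0},{"dx": 0,"dy": -0.95,"dz": 0,"rx": 0,"ry": 0,"rz": 0}]'

```text
time: 38.8
eef_pos: [0.5037, 0.2555, 0.0876]
tool_rot: [3.141, -0.002, 0.071]
ft_force: [0.7, -3.2, 4.7]
gripper_width: 0.0091
grip_force: 22.7
```

play_rows --moves '[{"dx": 0,"dy": -0.05,"dz": 0,"rx": 0,"ry": 0,"rz": 0},{"dx": 0,"dy": -0.1,"dz": 0,"rx": 0,"ry": 0,"rz": 0},{"dx": 0,"dy": -0.14,"dz": 0,"rx": 0,"ry": 0,"rz": 0},{"dx": 0,"dy": -0.17,"dz": 0,"rx": 0,"ry": 0,"rz": 0},{"dx": 0,"dy": -0.17,"dz": 0,"rx": 0,"ry": 0,"rz": 0}]'

```text
time: 39.3
eef_pos: [0.5019, 0.2813, 0.0876]
tool_rot: [-3.141, -0.002, 0.072]
ft_force: [-0.1, 2.0, 5.4]
gripper_width: 0.0094
grip_force: 22.8
```

play_rows --moves '[{"dx": 0,"dy": -0.015,"dz": 0,"rx": 0,"ry": 0,"rz": 0},{"dx": 0,"dy": -0.03,"dz": 0,"rx": 0,"ry": 0,"rz": 0},{"dx": 0,"dy": -0.03,"dz": 0,"rx": 0,"ry": 0,"rz": 0}]'

```text
time: 39.6
eef_pos: [0.5017, 0.2847, 0.0876]
tool_rot: [3.141, -0.002, 0.071]
ft_force: [0.5, -3.5, 6.9]
gripper_width: 0.0093
grip_force: 22.9
```

play_rows --moves '[{"dx": 0,"dy": -0.01,"dz": 0,"rx": 0,"ry": 0,"rz": 0},{"dx": 0,"dy": -0.01,"dz": 0,"rx": 0,"ry": 0,"rz": 0},{"dx": 0,"dy": -0.01,"dz": 0,"rx": 0,"ry": 0,"rz": 0}]'

```text
time: 39.9
eef_pos: [0.5016, 0.2848, 0.0876]
tool_rot: [3.138, -0.001, 0.071]
ft_force: [0.1, -11.4, 7.9]
gripper_width: 0.0094
grip_force: 23.0
```

The door is shut: full 172 mm travel and the stop is felt. Releasing, and going to the far side of the switch.

play_rows --moves '[{"dx": 0,"dy": 0.008,"dz": 0,"rx": 0,"ry": 0,"rz": 0},{"dx": 0,"dy": 0.008,"dz": 0,"rx": 0,"ry": 0,"rz": 0}]'

```text
time: 40.1
eef_pos: [0.5016, 0.2847, 0.0876]
tool_rot: [3.141, -0.002, 0.071]
ft_force: [-0.1, -4.3, 6.0]
gripper_width: 0.0089
grip_force: 22.9
```

play_rows --moves '[{"dx": 0,"dy": 0,"dz": 0,"rx": 0,"ry": 0,"rz": 0},{"dx": 0,"dy": 0,"dz": 0,"rx": 0,"ry": 0,"rz": 0},{"dx": 0,"dy": 0,"dz": 0,"rx": 0,"ry": 0,"rz": 0},{"dx": 0,"dy": 0,"dz": -0.1,"rx": 0,"ry": 0,"rz": 0},{"dx": 0,"dy": 0,"dz": -0.3,"rx": 0,"ry": 0,"rz": 0},{"dx": 0,"dy": 0,"dz": -0.42,"rx": 0,"ry": 0,"rz": 0},{"dx": 0,"dy": 0,"dz": -0.42,"rx": 0,"ry": 0,"rz": 0}]' --fingers 0.1

```text
time: 40.8
eef_pos: [0.502, 0.286, 0.152]
tool_rot: [-3.14, -0.005, 0.071]
ft_force: [0.1, -0.2, -0.2]
gripper_width: 0.0384
grip_force: 0.0
```

play_rows --moves '[{"dx": 0.08,"dy": -0.25,"dz": 0,"rx": 0,"ry": 0,"rz": 0},{"dx": 0.16,"dy": -0.5,"dz": 0,"rx": 0,"ry": 0,"rz": 0},{"dx": 0.25,"dy": -0.75,"dz": 0,"rx": 0,"ry": 0,"rz": 0},{"dx": 0.25,"dy": -0.815,"dz": 0,"rx": 0,"ry": 0,"rz": 0},{"dx": 0.25,"dy": -0.815,"dz": 0,"rx": 0,"ry": 0,"rz": 0},{"dx": 0.25,"dy": -0.815,"dz": 0,"rx": 0,"ry": 0,"rz": 0}]' --fingers 1

```text
time: 41.4
eef_pos: [0.5294, 0.4092, 0.1489]
tool_rot: [3.141, 0.001, 0.071]
ft_force: [-0.3, -0.4, 0.9]
gripper_width: 0.0003
grip_force: 0.0
```

Run:
```python
from h import *
s=state(); p=s["eef_pos"]; print(p,s["ft_force"],s["gripper_width"])
M=np.array([[np.cos(YC),np.sin(YC)],[-np.sin(YC),np.cos(YC)]]); print(M@(p[:2]-C0))
legs(p,YC,[(*case(.0375,.1857),.0705,YC)])
```

```text
[0.52938364 0.40918827 0.14886979] [-0.29521554 -0.38491506  0.889165  ] 0.0003335041124551979
[0.03653553 0.18585539]
[0.5304 0.4091 0.0705 0.0714] -> [0.006 0.001 0.522] rz -0.0
```

play_rows --moves '[{"dx": 0.006,"dy": 0,"dz": 0.2,"rx": 0,"ry": 0,"rz": 0},{"dx": 0.006,"dy": 0,"dz": 0.35,"rx": 0,"ry": 0,"rz": 0},{"dx": 0.006,"dy": 0,"dz": 0.42,"rx": 0,"ry": 0,"rz": 0},{"dx": 0.006,"dy": 0,"dz": 0.46,"rx": 0,"ry": 0,"rz": 0},{"dx": 0.006,"dy": 0,"dz": 0.5,"rx": 0,"ry": 0,"rz": 0},{"dx": 0.006,"dy": 0,"dz": 0.52,"rx": 0,"ry": 0,"rz": 0},{"dx": 0.006,"dy": 0,"dz": 0.52,"rx": 0,"ry": 0,"rz": 0}]'

```text
time: 42.1
eef_pos: [0.5308, 0.4101, 0.072]
tool_rot: [-3.141, -0.0, 0.071]
ft_force: [1.1, 0.9, -1.3]
gripper_width: -0.0001
grip_force: 0.0
```

play_rows --moves '[{"dx": -0.02,"dy": 0,"dz": 0.008,"rx": 0,"ry": 0,"rz": 0},{"dx": -0.05,"dy": 0,"dz": 0.008,"rx": 0,"ry": 0,"rz": 0},{"dx": -0.07,"dy": 0,"dz": 0.008,"rx": 0,"ry": 0,"rz": 0},{"dx": -0.09,"dy": 0,"dz": 0.008,"rx": 0,"ry": 0,"rz": 0},{"dx": -0.11,"dy": 0,"dz": 0.008,"rx": 0,"ry": 0,"rz": 0},{"dx": -0.13,"dy": 0,"dz": 0.008,"rx": 0,"ry": 0,"rz": 0},{"dx": -0.15,"dy": 0,"dz": 0.008,"rx": 0,"ry": 0,"rz": 0},{"dx": -0.17,"dy": 0,"dz": 0.008,"rx": 0,"ry": 0,"rz": 0},{"dx": -0.19,"dy": 0,"dz": 0.008,"rx": 0,"ry": 0,"rz": 0},{"dx": -0.19,"dy": 0,"dz": 0.008,"rx": 0,"ry": 0,"rz": 0}]'

```text
time: 43.1
eef_pos: [0.5016, 0.4082, 0.0706]
tool_rot: [3.141, 0.001, 0.072]
ft_force: [1.4, 0.4, 0.8]
gripper_width: 0.0004
grip_force: 0.1
```

play_rows --moves '[{"dx": -0.01,"dy": 0,"dz": 0,"rx": 0,"ry": 0,"rz": 0},{"dx": -0.02,"dy": 0,"dz": 0,"rx": 0,"ry": 0,"rz": 0},{"dx": -0.02,"dy": 0,"dz": 0,"rx": 0,"ry": 0,"rz": 0}]'

```text
time: 43.4
eef_pos: [0.4991, 0.4079, 0.0705]
tool_rot: [-3.142, 0.0, 0.071]
ft_force: [1.6, 1.1, 1.9]
gripper_width: 0.0005
grip_force: 0.6
```

play_rows --moves '[{"dx": -0.007,"dy": 0,"dz": 0,"rx": 0,"ry": 0,"rz": 0},{"dx": -0.01,"dy": 0,"dz": 0,"rx": 0,"ry": 0,"rz": 0},{"dx": -0.01,"dy": 0,"dz": 0,"rx": 0,"ry": 0,"rz": 0}]'

```text
time: 43.7
eef_pos: [0.4985, 0.4079, 0.0706]
tool_rot: [-3.141, -0.002, 0.071]
ft_force: [4.8, 0.5, -1.5]
gripper_width: 0.0
grip_force: 2.7
```

play_rows --moves '[{"dx": -0.005,"dy": 0,"dz": 0,"rx": 0,"ry": 0,"rz": 0},{"dx": -0.005,"dy": 0,"dz": 0,"rx": 0,"ry": 0,"rz": 0}]'

```text
time: 43.9
eef_pos: [0.4985, 0.4079, 0.0706]
tool_rot: [-3.141, -0.003, 0.071]
ft_force: [8.7, 0.9, -1.5]
gripper_width: -0.0
grip_force: 4.1
```

The stop is reached with a gentle push. Backing off, lifting clear and checking.

play_rows --moves '[{"dx": 0.03,"dy": 0,"dz": 0,"rx": 0,"ry": 0,"rz": 0},{"dx": 0.03,"dy": 0,"dz": 0,"rx": 0,"ry": 0,"rz": 0},{"dx": 0.03,"dy": 0,"dz": -0.15,"rx": 0,"ry": 0,"rz": 0},{"dx": 0.03,"dy": 0,"dz": -0.4,"rx": 0,"ry": 0,"rz": 0},{"dx": 0.03,"dy": 0,"dz": -0.7,"rx": 0,"ry": 0,"rz": 0},{"dx": 0.03,"dy": 0,"dz": -0.9,"rx": 0,"ry": 0,"rz": 0},{"dx": 0.03,"dy": 0,"dz": -0.9,"rx": 0,"ry": 0,"rz": 0}]'

```text
time: 44.6
eef_pos: [0.5023, 0.4088, 0.2103]
tool_rot: [-3.138, -0.007, 0.072]
ft_force: [-1.2, 0.8, 0.3]
gripper_width: -0.0001
grip_force: 0.0
```

play_rows --moves '[{"dx": -0.25,"dy": 0,"dz": 0,"rx": 0,"ry": 0,"rz": 0},{"dx": -0.5,"dy": 0,"dz": 0,"rx": 0,"ry": 0,"rz": 0},{"dx": -0.5,"dy": 0,"dz": 0,"rx": 0,"ry": 0,"rz": 0},{"dx": -0.5,"dy": 0,"dz": 0,"rx": 0,"ry": 0,"rz": 0},{"dx": -0.5,"dy": 0,"dz": 0,"rx": 0,"ry": 0,"rz": 0}]'

```text
time: 45.1
eef_pos: [0.4271, 0.4027, 0.2049]
tool_rot: [3.141, 0.001, 0.071]
ft_force: [0.5, 0.4, -0.4]
gripper_width: 0.0
grip_force: 0.0
```

Run:
```python
from h import *
s=state(); c=get_calibration("wrist"); print(s["time"],s["eef_pos"])
cv2.imwrite("pics/w11.png",capture("wrist"))
for x in (-.019,-.005): print("sw edges locked",proj(c,[*case(x,.1857),.08],True))
print("handle shut",proj(c,[*case(0,.0635),.1005],True))
```

```text
45.1 [0.4271283  0.40269002 0.20492766]
sw edges locked [321.20974774 142.17804696]
sw edges locked [321.18848248 125.99381883]
handle shut [465.03425539 125.85394246]
```

View pics/w11.png

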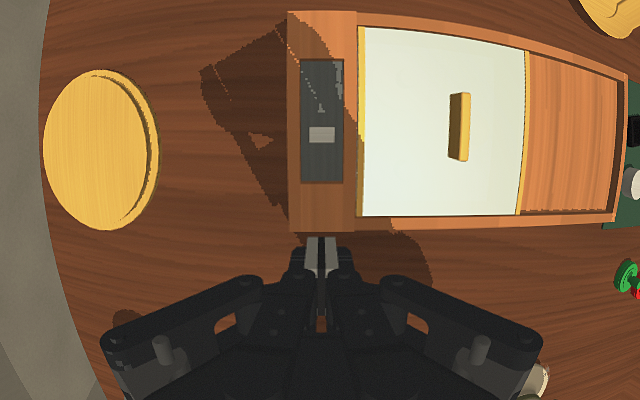

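The switch spans rows 126–142, which is exactly the locked position. The handle is at the shut position (463,126) and the arm is clear of everything. Handing in.

```bash
python3 -c "
from workcell import *
print(finish_job())"
```

```text
the job is handed in; nothing more can be done
None
```

I handed the job in at about 45 s: both pyxes and the one finial present stand upright in the recess, the door is shut, and the switch is slid fully back to locked.

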